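# Gauge the display-mount spacers, sort them and stamp the batch tag

### The job

Take the pin gauge from its stand and try it in the bore of every spacer on the bench, pushing the dust disc down ahead of it until it goes no further: those it goes right into are good and must end standing in the long narrow tray, those it stops short in are rejects and must end standing in the square tray, and no spacer may ever be set down in the wrong tray. When all are sorted and the gauge is back fully down in its stand, take the mallet and strike the sprung plunger of the tag marker down smartly with the mallet's head (a blow that drives it most of the way, not a slow push and not with the gripper), then stand the mallet back on its mat on its head. Leave the little pot and reel standing among these things where they are.

Things in the scene. Friction and masses are not known exactly. Their poses are not given: they have to be found in the camera images.
- spacer_a_mid (a point): One of 4 to 6 aluminium spacers alike outside (absent: None): 44 mm diameter, 36 mm tall, upright, 0.12 kg, with a vertical bore, its mouth closed by a thin black dust disc. A good bore is 16 mm wide throughout and the gauge goes in 32 mm, to its collar; a tight one narrows to 8 mm, so that the pin stops 12 mm in. Any number may be tight. This point: its centre, 18 mm above its underside; z its axis.
- spacer_b_mid (a point): Another spacer, of the same outside shape and size as spacer_a, good or tight; its centre, 18 mm above its underside; z is its axis.
- spacer_c_mid (a point): Another spacer, of the same outside shape and size as spacer_a, good or tight; its centre, 18 mm above its underside; z is its axis.
- spacer_d_mid (a point): Another spacer, of the same outside shape and size as spacer_a, good or tight; its centre, 18 mm above its underside; z is its axis.
- spacer_e_mid (a point): Another spacer, of the same outside shape and size as spacer_a, good or tight; its centre, 18 mm above its underside; z is its axis.
- spacer_f_mid (a point): Another spacer, of the same outside shape and size as spacer_a, good or tight; its centre, 18 mm above its underside; z is its axis.
- disc_a (a joint): How far the dust disc in the bore of spacer_a has been pushed down, m. 0 at the start, its top 2 mm below the spacer's top; about 1 N slides it down ahead of the gauge's pin, and it stays where it is pushed.
- disc_b (a joint): How far the dust disc in the bore of spacer_b has been pushed down, m. 0 at the start, its top 2 mm below the spacer's top; about 1 N slides it down ahead of the gauge's pin, and it stays where it is pushed.
- disc_c (a joint): How far the dust disc in the bore of spacer_c has been pushed down, m. 0 at the start, its top 2 mm below the spacer's top; about 1 N slides it down ahead of the gauge's pin, and it stays where it is pushed.
- disc_d (a joint): How far the dust disc in the bore of spacer_d has been pushed down, m. 0 at the start, its top 2 mm below the spacer's top; about 1 N slides it down ahead of the gauge's pin, and it stays where it is pushed.
- disc_e (a joint): How far the dust disc in the bore of spacer_e has been pushed down, m. 0 at the start, its top 2 mm below the spacer's top; about 1 N slides it down ahead of the gauge's pin, and it stays where it is pushed.
- disc_f (a joint): How far the dust disc in the bore of spacer_f has been pushed down, m. 0 at the start, its top 2 mm below the spacer's top; about 1 N slides it down ahead of the gauge's pin, and it stays where it is pushed.
- gauge_grip (a point): Pin gauge, upright in its stand at the start: steel pin 13 mm diameter, 32 mm long, tip chamfered; above it a collar 28 mm in diameter, 4 mm thick; then a round handle 18 mm in diameter, 44 mm long; 0.08 kg. This point: middle of the handle, 58 mm above the pin's tip, 26 mm above the collar's underside (which rests on stand or good spacer when fully in). z: its axis, up.
- gauge_tip (a point): The lower tip of the gauge's pin, on its axis.
- stand_mouth (a point): Gauge stand: fixed grey plastic block 56 x 56 mm, 40 mm tall, with a vertical through-hole 17 mm in diameter, chamfered. This point is the centre of the hole's mouth, at the top of the block.
- long_tray_in (a point): Long narrow grey tray, fixed: 200 mm along its x, 90 mm along its y, outside; wall 4 mm thick and 12 mm high over the bench; floor 4 mm thick. For good spacers. This point is the centre of its inner floor, 4 mm above the bench.
- square_tray_in (a point): Square grey tray, fixed: 150 x 150 mm outside; wall 4 mm thick and 12 mm high over the bench; floor 4 mm thick. For rejects. This point is the centre of its inner floor, 4 mm above the bench.
- mat (a point): Black rubber mat, fixed flat on the bench, 90 mm along its x, 200 mm along its y, 3 mm thick: the mallet's place. This point is the centre of its top.
- mallet_grip (a point): Mallet standing on its head, handle level, 0.36 kg. Head: white nylon block 50 x 50 mm, 64 mm tall; wooden handle 20 mm wide, 24 mm tall, 120 mm long, from the head along -x. Centre of mass 15 mm from the head's axis towards the handle. This point: in the handle, 55 mm from the head's axis, 34 mm above its lower (striking) face, half-way up the handle; x points to the head, z up.
- mallet_face (a point): Centre of the mallet head's lower face, the one that strikes and that it stands on; 55 mm along x and 34 mm down from mallet_grip.
- plunger_top (a point): Centre of the top of the tag marker's plunger: a steel rod with a round head 34 mm in diameter, 12 mm thick, standing out of a fixed grey steel block (64 x 64 mm, 46 mm tall); the top is 86 mm above the bench when up. A brass tag sticks out of a slot in the block.
- plunger (a joint): How far the plunger is down, m: 0 up, 0.025 at its stop. A spring of 300 N/m with 3 N preload (10.5 N at the stop) pushes it back up when let go.
- screw_pot: Small black open pot, 36 mm wide, 22 mm tall; not to be disturbed. Origin under its centre.
- solder_reel: Small grey reel, 38 mm diameter, 20 mm tall; not to be disturbed. Origin under its centre.
Not all that is in view belongs to the job. Leave any yellow look-alike of the part that bears spacer_d_mid alone. Leave any blue look-alike of the part that bears spacer_b_mid alone.

How it is judged:
By the outcome, as a careful person would: the job done as asked, in the order asked, and still so for the second after the job is handed in, with the robot touching nothing.
Of spacer_a, spacer_b, spacer_c, spacer_d, spacer_e, spacer_f only 4 to 6 are there at a start; the rules pass over those that are not, and their reading is None.
At some moment in a run one of spacer_a, spacer_b, spacer_c, spacer_d, spacer_e, spacer_f may be knocked a few centimetres aside while the robot is not near it.
It also fails if it takes over 208 s, if anything falls off the work surface, if the arm or the gripper's body presses on something with over 40 N, if the wrist force passes 120 N, or if a joint passes its speed limit or range.

### The arm

A 7-joint arm with a two-finger parallel gripper is mounted at the origin on the work surface. World frame = base frame: x ahead of the robot, y to its left, z up, the work surface at z = 0. Lengths are in m, angles in rad, forces in N, time in s.
With the tool pointing down it reaches from about 0.4 to 0.85 m from the base axis. Payload 10.4 kg.
Tool frame: the origin (TCP) lies at the very end of the fingers, on their centre line; the grasp point (between the pads) lies 19 mm behind it (manip.tcp_to_grasp is the z of the grasp point in the tool frame, in m); z points along the fingers, x is the direction in which the jaws open and shut, and the axes are right-handed (so a half turn about z gives the same grasp; the last joint's range is limited). The gripper opens to 85 mm and grips with 20 to 120 N. Pads are 22 mm wide; open, the fingers measure 114 mm over their backs; the gripper's body (76 mm by 85 mm) begins 54 mm behind the grasp point. The pads swing forward as they close: fully open they stand 13 mm farther back than shut.
Start: joints at [1.189, 0.332, -0.065, 1.46, 0.022, 1.35, -0.088], TCP at [0.219, -0.585, 0.231] pointing down, gripper open.
Joint ranges: [-2.6, 2.6], [-0.5, 2.12], [-1.47, 1.34], [0.16, 2.42], [-1.27, 4.41], [0.06, 2.06], [-2.6, 2.6]. Speed limits (rad/s): [2.22, 2.22, 2.79, 2.79, 3.14, 3.14, 3.14].

### API

Orientations are given as a unit quaternion [x, y, z, w].
In Python, from workcell import manip gives the robot as it stands.
- The arm moves only by the tool servo_tool, never from a script. Its argument "moves" is a list of rows, each an object with "travel": the shift along the tool's x, y, z in mm, a list of three; "dr": the turn, a rotation vector about the tool's x, y, z in degrees, a list of three. A call has 1 to 12 rows; each row shifts and turns the commanded pose from where the row before left it, along the tool's axes as they then stand; what a row does not reach is not made up. A row lasts 1/8 s, in which the tool goes at most 62.5 mm and 10.7 degrees, less where a joint would pass 70% of its speed; a pose out of reach is approached as far as the arm can. A call is refused whole if a number of a shift passes 62.5 or a number of a turn 10.7, either way. A call with a gripper value outside its range is refused whole. "claw" is the closure, from 0 (fully open) to 1 (shut), set as the call begins (left out, the last holds). The fingers move at their own pace and stop on an object; "squeeze" is the grip in N (left out, the last holds). Time passes only in rows, so rows that do not move let the fingers close. It gives the time, the measured TCP pose, the force and the opening at its end, in the units of the state.
- manip.get_obs(): the state, without advancing time (a new reading comes with each control period).
- manip.camera(name): name is "side" or "top"; returns the picture (420x560x3 uint8, blue, green, red); there is no depth.
- manip.calibration(name): a dict with "intrinsics" (3x3 intrinsics, pixels), "view" (4x4, takes a point from world to camera coordinates). Camera axes: x right, y down, z forward; pixel columns grow to the right and rows downward; lengths in m; the calibration is good to about 2 mm. A picture is of the moment at which its call begins. calibration takes no time and is no camera call.
- manip.hand_in(): hands the job in, once; it reports no verdict.
The state is a dict: "clock": time; "joint_pos": joint angles; "joint_velocities": joint speeds; "tau": joint torques, N m; "position": TCP position; "ee_rot": TCP orientation; "ft_force": force on the tool from outside, world axes, zero at the start; "torque": the same for the moment, N m; "grip_width": opening from 0.0 (shut) to 1.0 (fully open).
Only numpy, scipy, OpenCV 4.12 (cv2) and the standard library are available. Lean on these libraries where they do the work, as an engineer would, in place of code of your own. Each camera call takes 0.05 s, during which the arm holds its last target. There are 200 camera calls.

## Working session

There is one attempt and no reset: what is moved stays moved. The work goes in short steps, Python scripts to look and compute and a tool call to move; the robot and the scene stay as the last step left them, time stands still between calls to the robot, and variables do not carry over. Pictures are saved under pics/ and viewed, on a budget of 14 in all, crops included, one or two more only if the job needs it, and the job is handed in when it is done.

Besides the shell and the picture viewer there is one more tool, called as name([rows], argument=value, ...), one row to a line, values as JSON. servo_tool: Moves the arm, as the interface text tells. Its arguments: {"type":"object","properties":{"moves":{"type":"array","items":{"type":"object","properties":{"travel":{"type":"array","items":{"type":"number"}},"dr":{"type":"array","items":{"type":"number"}}}}},"claw":{"type":"number"},"squeeze":{"type":"number"}},"required":["moves"]}

```bash
ls; mkdir -p pics; python3 - <<'E'
from workcell import manip
import cv2, numpy as np
np.set_printoptions(suppress=True,precision=4)
for n in("top","side"):
    cv2.imwrite(f"pics/{n}0.png",manip.camera(n)); c=manip.calibration(n); print(np.array(c["intrinsics"]),np.array(c["view"]))
print(manip.get_obs(),manip.tcp_to_grasp)
E
```

```text
pics
[[515.5951   0.     288.1909]
 [  0.     515.5951 203.2554]
 [  0.       0.       1.    ]] [[-0.0231 -0.9996  0.018  -0.0025]
 [-0.9962  0.0215 -0.0848  0.5043]
 [ 0.0844 -0.0199 -0.9962  1.125 ]
 [ 0.      0.      0.      1.    ]]
[[494.9529   0.     283.9945]
 [  0.     494.9529 208.5109]
 [  0.       0.       1.    ]] [[-0.9037 -0.4282  0.0076  0.4301]
 [-0.3251  0.6743 -0.6631  0.224 ]
 [ 0.2788 -0.6017 -0.7485  0.9496]
 [ 0.      0.      0.      1.    ]]
{'clock': 0.1, 'joint_pos': array([ 1.1894,  0.3328, -0.0647,  1.4609,  0.0216,  1.3499, -0.0885]), 'joint_velocities': array([-0.0001, -0.0008,  0.0001, -0.0026,  0.0001,  0.0004,  0.0004]), 'tau': array([  0.0021, -62.675 ,   0.0494, -39.243 ,   0.0162,   0.0069,
         0.    ]), 'position': array([ 0.2194, -0.5849,  0.2306]), 'ee_rot': array([ 0.8219, -0.5696, -0.0005, -0.0003]), 'ft_force': array([ 0.545 , -0.2419,  0.0207]), 'torque': array([ 0.0387, -0.0326, -0.0356]), 'grip_width': 1.0035195770314076} -0.0187
```

View pics/top0.png

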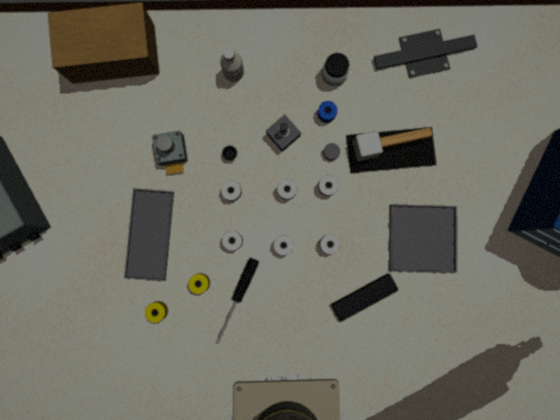

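View pics/side0.png

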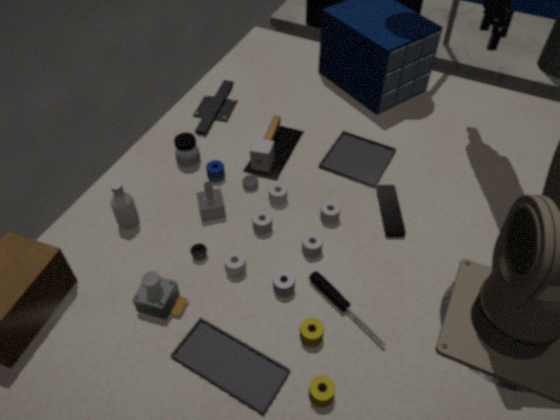

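Top view: six white spacers at about (231,190), (287,189), (328,185), (232,240), (283,245) and (330,244). The gauge and stand are at (283,132), the mallet at (370,145), the marker at (168,148), the long tray at (150,234) and the square tray at (422,238). The pot is at (229,153) and the reel at (332,152). The side view agrees.

```bash
cat > h.py <<'E'
from workcell import manip
import cv2, numpy as np
from scipy.spatial.transform import Rotation as R
np.set_printoptions(suppress=True,precision=4)
C={n:(np.array(manip.calibration(n)["intrinsics"]),np.array(manip.calibration(n)["view"])) for n in("top","side")}
def ray(n,u,v,z):
    K,T=C[n]; d=T[:3,:3].T@np.linalg.solve(K,[u,v,1]); o=-T[:3,:3].T@T[:3,3]
    return o+d*(z-o[2])/d[2]
def proj(n,p):
    K,T=C[n]; q=K@(T[:3,:3]@np.array(p)+T[:3,3]); return q[:2]/q[2]
def holes(n,img,lo=15,hi=75,dark=75):
    "dark round spots ringed by light metal; ray onto z=.035"
    g=cv2.cvtColor(img,cv2.COLOR_BGR2GRAY); g4=cv2.resize(g,None,fx=4,fy=4,interpolation=cv2.INTER_CUBIC)
    out=[]
    cs,_=cv2.findContours((g4<dark).astype(np.uint8),cv2.RETR_LIST,cv2.CHAIN_APPROX_NONE)
    for c in cs:
        a=cv2.contourArea(c)/16
        if lo<a<hi:
            m=cv2.moments(c); u,v=m["m10"]/m["m00"]/4-.375,m["m01"]/m["m00"]/4-.375
            (_,_),(w,h),_=cv2.minAreaRect(c)
            if max(w,h)>2*min(w,h): continue
            ring=[img[int(np.clip(round(v+6.5*np.sin(t)),0,419)),int(np.clip(round(u+6.5*np.cos(t)),0,559))] for t in np.arange(0,6.28,.4)]
            md=np.median(ring,axis=0); out.append((round(u,2),round(v,2),round(a),md.astype(int),ray(n,u,v,.035)[:2]))
    return out
def go(x,y,z,yaw=None):
    "tool-frame travel mm from now to TCP target; yaw = wanted world angle of tool x, deg"
    o=manip.get_obs(); r=R.from_quat(o["ee_rot"]); M=r.as_matrix()
    cur=np.degrees(np.arctan2(M[1,0],M[0,0]))
    print("pos",o["position"],"yaw",round(cur,2),"tilt",np.round(np.degrees(M[:2,2]),2),"travel now-frame",np.round((M.T@(np.array([x,y,z])-o["position"]))*1e3,1), "" if yaw is None else "dr z total %.1f"%(-((yaw-cur+90)%180-90)))
E
python3 - <<'E'
from h import *
for n in("top","side"):
    im=cv2.imread(f"pics/{n}0.png")
    print(n)
    for h in holes(n,im): print(h)
im=cv2.imread("pics/top0.png")
cv2.imwrite("pics/crop0.png",cv2.resize(im[110:290,115:465],None,fx=2.28,fy=2.28,interpolation=cv2.INTER_CUBIC))
E
```

```text
top
(154.3, 312.27, 40, array([  0, 126, 132]), array([0.2741, 0.2795]))
(197.74, 283.41, 37, array([  0, 130, 134]), array([0.3333, 0.186 ]))
(283.14, 244.81, 30, array([133, 135, 134]), array([ 0.4122, -0.0004]))
(329.88, 243.85, 30, array([134, 136, 134]), array([ 0.4119, -0.1026]))
(231.52, 240.08, 32, array([133, 134, 133]), array([0.4251, 0.1118]))
(501.52, 232.72, 16, array([63, 71, 76]), array([ 0.4277, -0.482 ]))
(230.35, 189.68, 30, array([133, 135, 134]), array([0.5356, 0.1129]))
(286.75, 188.4, 29, array([133, 136, 134]), array([ 0.5358, -0.0111]))
(328.32, 184.66, 30, array([133, 136, 134]), array([ 0.5422, -0.1031]))
(412.25, 71.98, 15, array([68, 74, 75]), array([ 0.794 , -0.3003]))
(65.72, 61.79, 24, array([36, 68, 92]), array([0.8305, 0.4757]))
(58.48, 54.74, 37, array([39, 71, 93]), array([0.8469, 0.4919]))
(141.87, 49.99, 55, array([35, 65, 88]), array([0.8549, 0.3066]))
(134.11, 37.15, 31, array([37, 69, 91]), array([0.8849, 0.324 ]))
(123.92, 36.09, 26, array([37, 70, 92]), array([0.8877, 0.3467]))
(57.84, 18.33, 19, array([39, 70, 92]), array([0.9312, 0.4946]))
(111.85, 15.33, 22, array([40, 73, 97]), array([0.9364, 0.374 ]))
(67.31, 18.15, 34, array([37, 69, 91]), array([0.9313, 0.4735]))
(76.76, 13.94, 17, array([36, 68, 89]), array([0.9408, 0.4525]))
side
(321.89, 387.14, 65, array([ 35, 112, 122]), array([0.2735, 0.2792]))
(444.24, 345.94, 16, array([ 80,  92, 100]), array([0.1049, 0.1162]))
(311.44, 327.76, 47, array([ 37, 117, 127]), array([0.3327, 0.1857]))
(283.41, 278.6, 30, array([129, 129, 130]), array([0.4247, 0.1116]))
(234.04, 259.13, 18, array([125, 126, 129]), array([0.5351, 0.1125]))
(32.83, 250.63, 20, array([42, 68, 88]), array([0.9172, 0.2724]))
(312.02, 240.18, 19, array([126, 127, 130]), array([ 0.4116, -0.0009]))
(261.71, 217.29, 15, array([123, 125, 129]), array([ 0.5354, -0.0113]))
```

View pics/crop0.png

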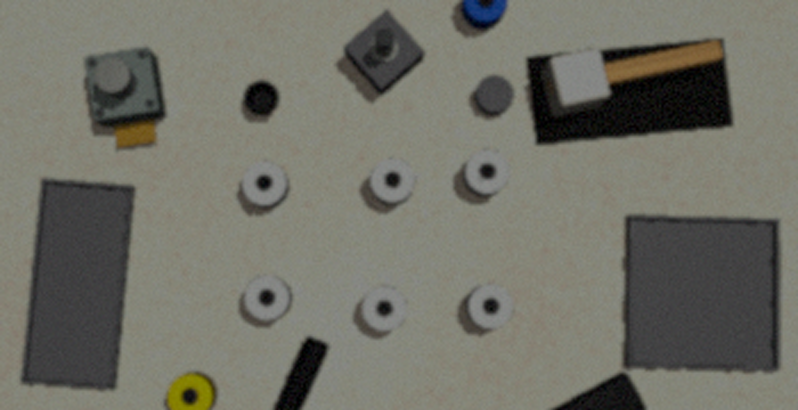

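The crop confirms the layout. The black bores are clean in the crop, the stand's diamond is at (384,52), the mallet head is at (580,80) with its handle to the right and tilted slightly up, and the plunger head is at (113,78).

```bash
python3 - <<'E'
from h import *
im={n:cv2.imread(f"pics/{n}0.png") for n in("top","side")}
def blob(n,roi,f,z,tag):
    x0,y0,x1,y1=roi; s=im[n][y0:y1,x0:x1].astype(int); s=cv2.resize(s.astype(np.uint8),None,fx=4,fy=4,interpolation=cv2.INTER_CUBIC).astype(int)
    m=f(s).astype(np.uint8); cs,_=cv2.findContours(m,cv2.RETR_EXTERNAL,cv2.CHAIN_APPROX_NONE)
    c=max(cs,key=cv2.contourArea); b=cv2.boxPoints(cv2.minAreaRect(c))/4-.375+[x0,y0]
    P=np.array([ray(n,*q,z)[:2] for q in b]); M=cv2.moments(c); cc=ray(n,M["m10"]/M["m00"]/4-.375+x0,M["m01"]/M["m00"]/4-.375+y0,z)[:2]
    e=np.diff(np.vstack([P,P[:1]]),axis=0)
    print(tag,"rect c",P.mean(0),"centroid",cc,"edges",np.round(np.linalg.norm(e,axis=1)[:2]*1e3),"ang",np.round(np.degrees(np.arctan2(e[:2,1],e[:2,0])),1))
g=lambda s:s.sum(2)/3
blob("top",(115,180,185,290),lambda s:g(s)<90,.008,"long")
blob("top",(380,195,465,280),lambda s:g(s)<90,.008,"square")
blob("top",(340,120,445,180),lambda s:g(s)<50,.003,"mat(occl)")
blob("top",(350,125,390,165),lambda s:(g(s)>110)&((s[...,2]-s[...,0])<12),.067,"mallet head top-ish")
blob("top",(383,120,440,160),lambda s:(s[...,2]-s[...,0])>45,.049,"handle top")
blob("top",(262,112,306,155),lambda s:g(s)<100,.04,"stand dark")
for n,u,v,z in(("top",115+384/2.28,110+52/2.28,.04),("top",115+113/2.28,110+78/2.28,.086)): print(ray(n,u,v,z))
a=cv2.resize(im["top"][112:156,262:306],(400,400),interpolation=cv2.INTER_CUBIC)
b=cv2.resize(im["top"][125:175,148:198],(400,400),interpolation=cv2.INTER_CUBIC)
c=cv2.resize(im["side"][175:225,188:238],(400,400),interpolation=cv2.INTER_CUBIC)
d=cv2.resize(im["side"][260:320,130:190],(400,400),interpolation=cv2.INTER_CUBIC)
w=np.vstack([np.hstack([a,b]),np.hstack([c,d])]).astype(float)*1.4
cv2.imwrite("pics/c1.png",cv2.resize(np.clip(w,0,255).astype(np.uint8),(600,600)))
E
```

```text
long rect c [0.4425 0.2978] centroid [0.442  0.2979] edges [203.  94.] ang [ -5.4 -96.8]
square rect c [ 0.4198 -0.3135] centroid [ 0.4194 -0.3135] edges [154. 157.] ang [ -2.9 -91.9]
mat(occl) rect c [ 0.6233 -0.2513] centroid [ 0.6107 -0.2546] edges [200.  88.] ang [ -85.6 -177.3]
mallet head top-ish rect c [ 0.6344 -0.192 ] centroid [ 0.6375 -0.1913] edges [86. 66.] ang [-91.1 177.7]
handle top rect c [ 0.6442 -0.2771] centroid [ 0.644  -0.2772] edges [112.  20.] ang [ -78.9 -170.6]
stand dark rect c [ 0.6548 -0.0003] centroid [ 0.6552 -0.0015] edges [76. 63.] ang [ -48.9 -140. ]
[ 0.6592 -0.0065  0.04  ]
[0.6292 0.2454 0.086 ]
```

View pics/c1.png

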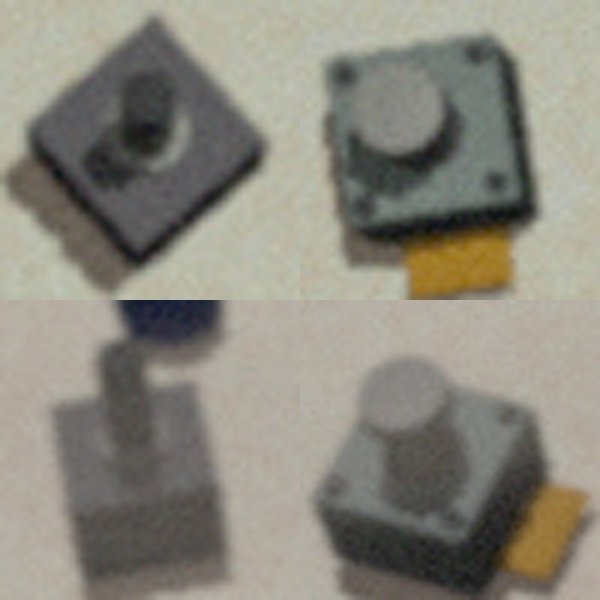

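The top-left panel shows the gauge handle's top at (146,83) and the stand's centre at about (147,138). The lower-left panel shows the handle's top at (121,353). Plunger head centres are at (398,108) in the top view and (404,395) in the side view.

```bash
python3 - <<'E'
from h import *
p=lambda t,n,u,v,z:print(t,ray(n,u,v,z)[:2])
p("handle top T","top",282.9,123.7,.088);p("handle top S","side",207.7,183.3,.088)
p("stand T","top",283.06,131.7,.04)
p("plg T","top",163.8,142.5,.086);p("plg S","side",150.3,278.5,.086)
p("mallet head","top",115+579/2.28-.3,110+76/2.28-.3,.067)
p("handle end","top",115+722/2.28-.3,110+49/2.28-.3,.049)
im=cv2.imread("pics/top0.png");s=im[120:175,345:395].astype(int);m=((s.sum(2)/3>100)&(s[...,2]-s[...,0]<15)).astype(np.uint8)
im=cv2.imread("pics/side0.png");s=im[130:180,240:285].astype(int)
for r in m: print("".join(".#"[v] for v in r))
go(.65,0,.2,0)
E
```

```text
handle top T [ 0.668  -0.0052]
handle top S [ 0.6631 -0.0071]
stand T [ 0.6617 -0.0058]
plg T [0.6329 0.2469]
plg S [0.6317 0.2481]
mallet head [ 0.6271 -0.1899]
handle end [ 0.6545 -0.333 ]
##################################################
#####################################..###########
################################.#####..##########
###########################.###.##################
##############################...########.########
..######################.#########################
#############################################.####
##################################################
##################################################
##################..##############################
##################.###########################....
#######.###########################...............
#################################.................
#############....################.................
####............##################................
#............#####################................
#...........######################................
#...........######################........
[... 1312 characters left out ...]
......................
##.#..............................................
#..#..............................................
#.##..............................................
####..............................................
####..............................................
#####.............................................
#####........................................####.
#####...........................##.########.######
#####................###########....###########...
#####.........#....#######...#.....#.####.........
###.#.###...#..#...#######.#...####.#####.........
pos [ 0.2194 -0.5849  0.2306] yaw -69.44 tilt [-0.03  0.07] travel now-frame [-396.4 -608.6   31.1] dr z total -69.4
```

servo_tool([
  {"dr": [0,0,-10]},
  {"dr": [0,0,-10]},
  {"dr": [0,0,-10]},
  {"dr": [0,0,-10]},
  {"dr": [0,0,-10]},
  {"dr": [0,0,-10]},
  {"dr": [0,0,-9.4]},
])

```text
$.moves[0]: bad value
```

servo_tool([
  {"travel": [37,-48,0]},
  {"travel": [37,-48,0]},
  {"travel": [37,-48,0]},
  {"travel": [37,-48,0]},
  {"travel": [37,-48,0]},
  {"travel": [37,-48,0]},
  {"travel": [37,-48,0]},
  {"travel": [37,-48,0]},
  {"travel": [37,-48,0]},
  {"travel": [37,-48,0]},
  {"travel": [37,-48,0]},
  {"travel": [37,-48,0]},
], claw=0.3)

```text
$.moves[0]: bad value
```

```bash
python3 - <<'E'
from h import *
go(.6635,-.006,.052,0); print(manip.get_obs()["grip_width"],manip.get_obs()["clock"])
E
```

```text
pos [ 0.2194 -0.5849  0.2306] yaw -69.44 tilt [-0.03  0.07] travel now-frame [-385.8 -619.2  179.1] dr z total -69.4
1.0035195770314076 0.1
```

Both fields are needed in each row.

servo_tool([
  {"travel": [0,0,0],"dr": [0,0,-10]},
  {"travel": [0,0,0],"dr": [0,0,-10]},
  {"travel": [0,0,0],"dr": [0,0,-10]},
  {"travel": [0,0,0],"dr": [0,0,-10]},
  {"travel": [0,0,0],"dr": [0,0,-10]},
  {"travel": [0,0,0],"dr": [0,0,-10]},
  {"travel": [0,0,0],"dr": [0,0,-9.4]},
])

```text
clock: 0.98
position: [0.2193, -0.585, 0.2308]
ee_rot: [1.0, 0.002, -0.0, -0.0]
ft_force: [-0.5, 0.9, 0.3]
grip_width: 1.002
```

servo_tool([
  {"travel": [37,-48,0],"dr": [0,0,0]},
  {"travel": [37,-48,0],"dr": [0,0,0]},
  {"travel": [37,-48,0],"dr": [0,0,0]},
  {"travel": [37,-48,0],"dr": [0,0,0]},
  {"travel": [37,-48,0],"dr": [0,0,0]},
  {"travel": [37,-48,0],"dr": [0,0,0]},
  {"travel": [37,-48,0],"dr": [0,0,0]},
  {"travel": [37,-48,0],"dr": [0,0,0]},
  {"travel": [37,-48,0],"dr": [0,0,0]},
  {"travel": [37,-48,0],"dr": [0,0,0]},
  {"travel": [37,-48,0],"dr": [0,0,0]},
  {"travel": [37,-48,0],"dr": [0,0,0]},
], claw=0.3)

```text
clock: 2.48
position: [0.6648, -0.0084, 0.2309]
ee_rot: [1.0, -0.001, -0.0, 0.0]
ft_force: [0.1, -0.4, -0.1]
grip_width: 0.7
```

```bash
python3 - <<'E'
from h import *
go(.6635,-.006,.052,0); print(manip.get_obs()["grip_width"],manip.get_obs()["clock"])
E
```

```text
pos [ 0.6648 -0.0084  0.2309] yaw -0.09 tilt [-0.02 -0.02] travel now-frame [ -1.3  -2.4 178.9] dr z total -0.1
0.699820180052199 2.475
```

servo_tool([
  {"travel": [-1.3,-2.4,40],"dr": [0,0,0]},
  {"travel": [0,0,45],"dr": [0,0,0]},
  {"travel": [0,0,45],"dr": [0,0,0]},
  {"travel": [0,0,30],"dr": [0,0,0]},
  {"travel": [0,0,19],"dr": [0,0,0]},
  {"travel": [0,0,0],"dr": [0,0,0]},
])

```text
clock: 3.22
position: [0.6619, -0.0072, 0.0512]
ee_rot: [1.0, -0.0, -0.001, -0.0]
ft_force: [-0.1, -0.3, 0.6]
grip_width: 0.701
```

servo_tool([
  {"travel": [0,0,0],"dr": [0,0,0]},
  {"travel": [0,0,0],"dr": [0,0,0]},
  {"travel": [0,0,0],"dr": [0,0,0]},
  {"travel": [0,0,0],"dr": [0,0,0]},
  {"travel": [0,0,0],"dr": [0,0,0]},
  {"travel": [0,0,0],"dr": [0,0,0]},
], claw=1, squeeze=45)

```text
clock: 3.98
position: [0.6634, -0.0071, 0.0537]
ee_rot: [1.0, -0.0, 0.001, 0.0]
ft_force: [-0.6, -0.2, 6.4]
grip_width: 0.197
```

servo_tool([
  {"travel": [0,0,-20],"dr": [0,0,0]},
  {"travel": [0,0,-40],"dr": [0,0,0]},
  {"travel": [0,0,0],"dr": [0,0,0]},
])

```text
clock: 4.35
position: [0.6648, -0.0067, 0.1172]
ee_rot: [1.0, -0.0, 0.003, -0.0]
ft_force: [0.5, -0.1, -0.7]
grip_width: 0.198
```

```bash
python3 - <<'E'
from h import *
for n in("top","side"):
    cv2.imwrite(f"pics/{n}1.png",manip.camera(n))
go(.5358,-.011,.11,0); o=manip.get_obs(); print(o["grip_width"],o["clock"],o["ft_force"])
t=cv2.imread("pics/side1.png")[100:260,140:290]
cv2.imwrite("pics/c2.png",cv2.resize(t,(600,640*600//640),interpolation=cv2.INTER_CUBIC))
E
```

```text
pos [ 0.6629 -0.0072  0.1134] yaw -0.05 tilt [ 0.08 -0.02] travel now-frame [-127.1    3.9    3.3] dr z total -0.0
0.1940765317465246 4.45 [-0.4581 -0.1572 -0.3497]
```

View pics/c2.png

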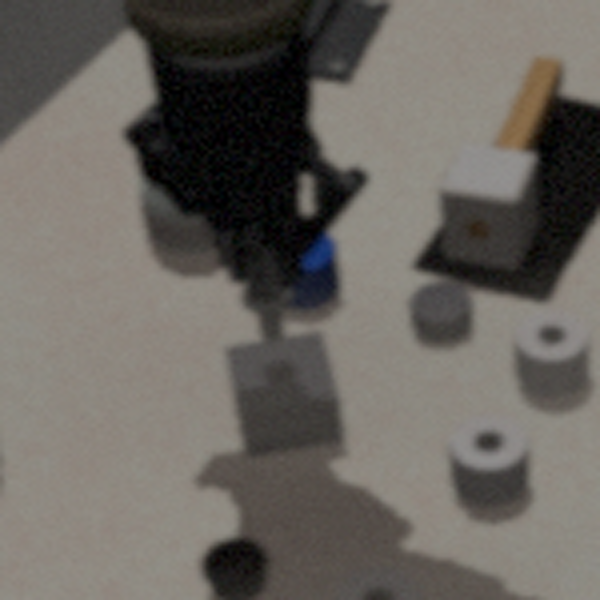

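The gauge is held and its pin is clear of the stand. Now to the first spacer, at (.536,-.011).

servo_tool([
  {"travel": [-42.4,1.3,0],"dr": [0,0,0]},
  {"travel": [-42.4,1.3,0],"dr": [0,0,0]},
  {"travel": [-42.4,1.3,0],"dr": [0,0,0]},
  {"travel": [0,0,10],"dr": [0,0,0]},
  {"travel": [0,0,14],"dr": [0,0,0]},
  {"travel": [0,0,0],"dr": [0,0,0]},
  {"travel": [0,0,0],"dr": [0,0,0]},
])

```text
clock: 5.32
position: [0.5359, -0.0106, 0.088]
ee_rot: [1.0, -0.0, -0.0, -0.0]
ft_force: [-0.2, -0.2, -0.6]
grip_width: 0.197
```

```bash
python3 - <<'E'
from h import *
print(ray("side",207.5,192,.068))
go(.5358,-.0112,.064,0); o=manip.get_obs(); print(o["clock"],o["ft_force"])
im=[manip.camera(n) for n in("top","side")]
cv2.imwrite("pics/side2.png",im[1]);cv2.imwrite("pics/top2.png",im[0])
for n,i in zip(("top","side"),im):
    for h in holes(n,i): 
        if h[3][0]>100: print(n,h[4])
t=im[1][180:240,230:290]
cv2.imwrite("pics/c3.png",cv2.resize(t,(540,540),interpolation=cv2.INTER_CUBIC))
E
```

```text
[0.6617 0.     0.068 ]
pos [ 0.5359 -0.0106  0.088 ] yaw -0.02 tilt [-0.02  0.05] travel now-frame [-0.   0.7 24. ] dr z total -0.0
5.325 [-0.1886 -0.2459 -0.5859]
top [0.5356 0.1129]
side [0.8629 0.0637]
```

View pics/c3.png

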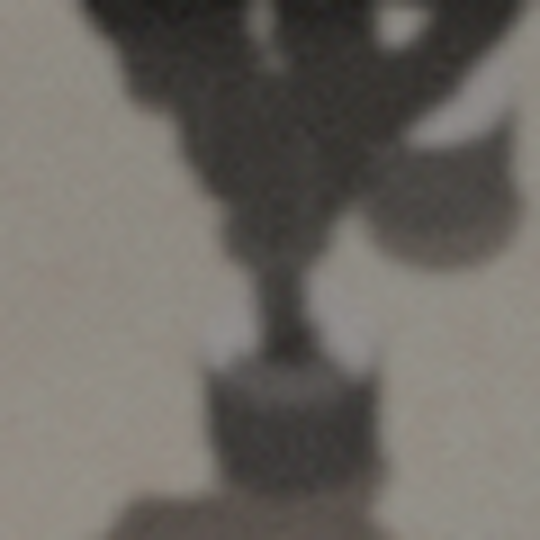

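The pin at (288,340) stands over the bore of the spacer at (293,370). Descending.

servo_tool([
  {"travel": [0,0.5,8],"dr": [0,0,0]},
  {"travel": [0,0,8],"dr": [0,0,0]},
  {"travel": [0,0,8],"dr": [0,0,0]},
  {"travel": [0,0,0],"dr": [0,0,0]},
])

```text
clock: 5.92
position: [0.5348, -0.0115, 0.0634]
ee_rot: [1.0, -0.0, -0.001, -0.0]
ft_force: [1.0, 0.4, -1.2]
grip_width: 0.195
```

servo_tool([
  {"travel": [0,0,7],"dr": [0,0,0]},
  {"travel": [0,0,5],"dr": [0,0,0]},
  {"travel": [0,0,4],"dr": [0,0,0]},
  {"travel": [0,0,0],"dr": [0,0,0]},
  {"travel": [0,0,0],"dr": [0,0,0]},
])

```text
clock: 6.55
position: [0.5358, -0.0114, 0.0496]
ee_rot: [1.0, -0.0, 0.0, 0.0]
ft_force: [-6.5, -0.4, 16.6]
grip_width: 0.194
```

Spacer 5 is good: it stopped at z .0496 with 17 N, which matches fully in. Lifting off and going to spacer 6.

servo_tool([
  {"travel": [0,0,-20],"dr": [0,0,0]},
  {"travel": [0,0,-30],"dr": [0,0,0]},
  {"travel": [0,0,-16],"dr": [0,0,0]},
  {"travel": [3,46,0],"dr": [0,0,0]},
  {"travel": [3,46,0],"dr": [0,0,0]},
  {"travel": [0,0,0],"dr": [0,0,0]},
])

```text
clock: 7.3
position: [0.5409, -0.1081, 0.1142]
ee_rot: [1.0, -0.004, -0.0, 0.001]
ft_force: [-0.1, 0.2, -1.0]
grip_width: 0.194
```

```bash
cat >> h.py <<'E'
def look(k,x,y,z):
    go(x,y,z,0); o=manip.get_obs(); print(o["clock"],o["ft_force"],o["grip_width"])
    for n in("top","side"):
        i=manip.camera(n); cv2.imwrite(f"pics/{n}{k}.png",i)
        print(n,[(h[4]+0).round(4).tolist() for h in holes(n,i) if h[3].min()>85 and h[4][0]<.6])
E
python3 -c "
from h import *
look(3,.542,-.103,.064)"
```

```text
pos [ 0.5409 -0.1081  0.1142] yaw -0.42 tilt [-0.03 -0.09] travel now-frame [ 1.1 -5.2 50.1] dr z total -0.4
7.3 [-0.1269  0.173  -1.024 ] 0.19442230119087606
top [[0.412, -0.1027], [0.4251, 0.1119], [0.5357, 0.1128], [0.5354, -0.0112]]
side [[0.4245, 0.1115]]
```

```bash
python3 -c "
from h import *
go(.542,-.103,.064,0)"
```

```text
pos [ 0.5412 -0.1035  0.1143] yaw -0.1 tilt [-0.01  0.02] travel now-frame [ 0.8 -0.5 50.3] dr z total -0.1
```

servo_tool([
  {"travel": [1,-0.5,18],"dr": [0,0,0]},
  {"travel": [0,0,10],"dr": [0,0,0]},
  {"travel": [0,0,5],"dr": [0,0,0]},
  {"travel": [0,0,7],"dr": [0,0,0]},
  {"travel": [0,0,7],"dr": [0,0,0]},
  {"travel": [0,0,0],"dr": [0,0,0]},
  {"travel": [0,0,0],"dr": [0,0,0]},
])

```text
clock: 8.28
position: [0.5435, -0.1033, 0.069]
ee_rot: [1.0, -0.0, 0.001, 0.001]
ft_force: [-3.7, -0.8, 15.7]
grip_width: 0.198
```

servo_tool([
  {"travel": [0,0,2],"dr": [0,0,0]},
  {"travel": [0,0,0],"dr": [0,0,0]},
  {"travel": [0,0,0],"dr": [0,0,0]},
])

```text
clock: 8.65
position: [0.544, -0.1034, 0.0686]
ee_rot: [1.0, -0.001, 0.002, 0.001]
ft_force: [-9.2, 0.1, 32.9]
grip_width: 0.195
```

Spacer 6 is tight: a firm stop at z .069, 12 mm in. Next is spacer 2 at (.412,-.1027).

servo_tool([
  {"travel": [0,0,-20],"dr": [0,0,0]},
  {"travel": [0,0,-29],"dr": [0,0,0]},
  {"travel": [-43.3,0,0],"dr": [0,0,0]},
  {"travel": [-43.3,0,0],"dr": [0,0,0]},
  {"travel": [-43.3,0,0],"dr": [0,0,0]},
  {"travel": [0,0,0],"dr": [0,0,0]},
  {"travel": [0,0,0],"dr": [0,0,0]},
])

```text
clock: 9.52
position: [0.4133, -0.103, 0.1149]
ee_rot: [1.0, -0.0, 0.001, 0.0]
ft_force: [0.6, -0.1, -1.2]
grip_width: 0.199
```

```bash
python3 -c "
from h import *
look(4,.412,-.1027,.067);go(.412,-.1027,.067,0)"
```

```text
pos [ 0.4133 -0.103   0.1149] yaw -0.04 tilt [ 0.1  -0.04] travel now-frame [-1.4 -0.3 47.9] dr z total -0.0
9.525 [ 0.6367 -0.1163 -1.1524] 0.19946256940575377
top [[0.4122, -0.0004], [0.4251, 0.1118], [0.5356, 0.1129], [0.5355, -0.0111], [0.5421, -0.1029]]
side [[0.4246, 0.1116], [0.4114, -0.001], [0.4109, -0.102]]
pos [ 0.4135 -0.1027  0.1146] yaw -0.01 tilt [0.06 0.02] travel now-frame [-1.6  0.1 47.6] dr z total -0.0
```

servo_tool([
  {"travel": [-2,0,18],"dr": [0,0,0]},
  {"travel": [0,0,10],"dr": [0,0,0]},
  {"travel": [0,0,5],"dr": [0,0,0]},
  {"travel": [0,0,7],"dr": [0,0,0]},
  {"travel": [0,0,7],"dr": [0,0,0]},
  {"travel": [0,0,0],"dr": [0,0,0]},
  {"travel": [0,0,0],"dr": [0,0,0]},
])

```text
clock: 10.5
position: [0.4105, -0.1029, 0.0674]
ee_rot: [1.0, -0.0, 0.0, 0.0]
ft_force: [-0.1, 0.6, -1.4]
grip_width: 0.197
```

servo_tool([
  {"travel": [0,0,4],"dr": [0,0,0]},
  {"travel": [0,0,0],"dr": [0,0,0]},
])

```text
clock: 10.75
position: [0.4104, -0.1029, 0.0631]
ee_rot: [1.0, -0.0, -0.0, 0.0]
ft_force: [-0.5, -0.7, -1.0]
grip_width: 0.203
```

servo_tool([
  {"travel": [0,0,7],"dr": [0,0,0]},
  {"travel": [0,0,5],"dr": [0,0,0]},
  {"travel": [0,0,4],"dr": [0,0,0]},
  {"travel": [0,0,0],"dr": [0,0,0]},
  {"travel": [0,0,0],"dr": [0,0,0]},
])

```text
clock: 11.38
position: [0.4106, -0.103, 0.0489]
ee_rot: [1.0, -0.0, -0.0, 0.001]
ft_force: [-13.0, 2.3, 34.6]
grip_width: 0.201
```

Spacer 2 is good (firm stop at z .049). Next is spacer 1.

servo_tool([
  {"travel": [0,0,-20],"dr": [0,0,0]},
  {"travel": [0,0,-30],"dr": [0,0,0]},
  {"travel": [0,0,-17],"dr": [0,0,0]},
  {"travel": [0,-51,0],"dr": [0,0,0]},
  {"travel": [0,-51,0],"dr": [0,0,0]},
  {"travel": [0,0,0],"dr": [0,0,0]},
  {"travel": [0,0,0],"dr": [0,0,0]},
])

```text
clock: 12.25
position: [0.4103, -0.0013, 0.114]
ee_rot: [1.0, -0.0, -0.0, 0.0]
ft_force: [-0.1, -0.1, -1.6]
grip_width: 0.198
```

```bash
python3 -c "
from h import *
look(5,.412,-.0006,.067);go(.412,-.0006,.067,0)"
```

```text
pos [ 0.4103 -0.0013  0.114 ] yaw -0.04 tilt [-0.03 -0.02] travel now-frame [ 1.7 -0.7 47. ] dr z total -0.0
12.25 [-0.1348 -0.0539 -1.5882] 0.19814071840316927
top [[0.4113, -0.102], [0.4251, 0.1119], [0.5356, 0.1129], [0.5355, -0.0111], [0.5421, -0.103]]
side [[0.4246, 0.1115], [0.4108, -0.0001]]
pos [ 0.4104 -0.0019  0.114 ] yaw -0.14 tilt [-0.03 -0.  ] travel now-frame [ 1.6 -1.3 47. ] dr z total -0.1
```

servo_tool([
  {"travel": [1.5,-1,18],"dr": [0,0,0]},
  {"travel": [0,0,10],"dr": [0,0,0]},
  {"travel": [0,0,5],"dr": [0,0,0]},
  {"travel": [0,0,7],"dr": [0,0,0]},
  {"travel": [0,0,8],"dr": [0,0,0]},
  {"travel": [0,0,0],"dr": [0,0,0]},
  {"travel": [0,0,0],"dr": [0,0,0]},
])

```text
clock: 13.22
position: [0.4128, -0.0002, 0.0673]
ee_rot: [1.0, -0.0, 0.0, 0.001]
ft_force: [-4.8, -1.6, 17.5]
grip_width: 0.197
```

servo_tool([
  {"travel": [0,0,1],"dr": [0,0,0]},
  {"travel": [0,0,0],"dr": [0,0,0]},
  {"travel": [0,0,0],"dr": [0,0,0]},
])

```text
clock: 13.6
position: [0.413, -0.0002, 0.067]
ee_rot: [1.0, -0.001, 0.001, 0.001]
ft_force: [-9.5, -1.4, 30.7]
grip_width: 0.199
```

Spacer 1 is tight, a firm stop about 18 mm above the good depth. Next is spacer 3.

servo_tool([
  {"travel": [0,0,-20],"dr": [0,0,0]},
  {"travel": [0,0,-29],"dr": [0,0,0]},
  {"travel": [6,-56,0],"dr": [0,0,0]},
  {"travel": [6,-56,0],"dr": [0,0,0]},
  {"travel": [0,0,0],"dr": [0,0,0]},
  {"travel": [0,0,0],"dr": [0,0,0]},
])

```text
clock: 14.35
position: [0.424, 0.1119, 0.114]
ee_rot: [1.0, -0.0, -0.0, 0.0]
ft_force: [0.1, -0.7, -1.2]
grip_width: 0.194
```

```bash
python3 -c "
from h import *
look(6,.425,.1118,.067);go(.425,.1118,.067,0)"
```

```text
pos [0.424  0.1119 0.114 ] yaw -0.02 tilt [-0.02 -0.01] travel now-frame [ 1.   0.1 47. ] dr z total -0.0
14.35 [ 0.0686 -0.696  -1.162 ] 0.19439837748643218
top [[0.4122, -0.0005], [0.4113, -0.102], [0.5356, 0.1129], [0.5355, -0.0111], [0.5251, -0.0852], [0.5421, -0.1029]]
side [[0.4237, 0.1127]]
pos [0.4241 0.111  0.114 ] yaw -0.14 tilt [-0.02 -0.03] travel now-frame [ 0.9 -0.8 47. ] dr z total -0.1
```

servo_tool([
  {"travel": [1,-0.8,18],"dr": [0,0,0]},
  {"travel": [0,0,10],"dr": [0,0,0]},
  {"travel": [0,0,5],"dr": [0,0,0]},
  {"travel": [0,0,7],"dr": [0,0,0]},
  {"travel": [0,0,9],"dr": [0,0,0]},
  {"travel": [0,0,0],"dr": [0,0,0]},
  {"travel": [0,0,0],"dr": [0,0,0]},
])

```text
clock: 15.32
position: [0.4251, 0.1131, 0.0653]
ee_rot: [1.0, -0.0, -0.0, -0.0]
ft_force: [-0.2, -0.5, -1.7]
grip_width: 0.199
```

servo_tool([
  {"travel": [0,0,4],"dr": [0,0,0]},
  {"travel": [0,0,0],"dr": [0,0,0]},
])

```text
clock: 15.58
position: [0.4251, 0.113, 0.0612]
ee_rot: [1.0, -0.0, 0.0, -0.0]
ft_force: [-0.4, -0.1, -1.3]
grip_width: 0.197
```

servo_tool([
  {"travel": [0,0,7],"dr": [0,0,0]},
  {"travel": [0,0,6],"dr": [0,0,0]},
  {"travel": [0,0,2],"dr": [0,0,0]},
  {"travel": [0,0,0],"dr": [0,0,0]},
  {"travel": [0,0,0],"dr": [0,0,0]},
])

```text
clock: 16.2
position: [0.4253, 0.1131, 0.0473]
ee_rot: [1.0, -0.0, -0.0, 0.001]
ft_force: [-8.3, -3.4, 26.6]
grip_width: 0.195
```

Spacer 3 is good at .0473. That makes spacer 1's stop 20 mm higher, so it's confirmed tight. Last is spacer 4.

servo_tool([
  {"travel": [0,0,-20],"dr": [0,0,0]},
  {"travel": [0,0,-30],"dr": [0,0,0]},
  {"travel": [0,0,-18],"dr": [0,0,0]},
  {"travel": [37,0,0],"dr": [0,0,0]},
  {"travel": [37,0,0],"dr": [0,0,0]},
  {"travel": [37,0,0],"dr": [0,0,0]},
  {"travel": [0,0,0],"dr": [0,0,0]},
  {"travel": [0,0,0],"dr": [0,0,0]},
])

```text
clock: 17.2
position: [0.5354, 0.1131, 0.1137]
ee_rot: [1.0, -0.0, -0.001, -0.0]
ft_force: [0.1, -0.5, -0.8]
grip_width: 0.196
```

```bash
python3 -c "
from h import *
look(7,.5356,.1128,.067);go(.5356,.1128,.067,0)"
```

```text
pos [0.5354 0.1131 0.1137] yaw -0.02 tilt [-0.08  0.01] travel now-frame [ 0.3  0.3 46.7] dr z total -0.0
17.2 [ 0.1221 -0.52   -0.8216] 0.19566684823297525
top [[0.4112, -0.1019], [0.5354, -0.0111], [0.542, -0.103]]
side [[0.4249, 0.1125], [0.5388, -0.0691]]
pos [0.5353 0.1129 0.1141] yaw -0.01 tilt [-0.02 -0.03] travel now-frame [ 0.3  0.1 47.1] dr z total -0.0
```

servo_tool([
  {"travel": [0,0,18],"dr": [0,0,0]},
  {"travel": [0,0,10],"dr": [0,0,0]},
  {"travel": [0,0,5],"dr": [0,0,0]},
  {"travel": [0,0,7],"dr": [0,0,0]},
  {"travel": [0,0,9],"dr": [0,0,0]},
  {"travel": [0,0,0],"dr": [0,0,0]},
  {"travel": [0,0,0],"dr": [0,0,0]},
])

```text
clock: 18.18
position: [0.5365, 0.1131, 0.066]
ee_rot: [1.0, -0.0, 0.0, 0.0]
ft_force: [-4.1, -0.8, 10.7]
grip_width: 0.199
```

servo_tool([
  {"travel": [0,0,2],"dr": [0,0,0]},
  {"travel": [0,0,0],"dr": [0,0,0]},
  {"travel": [0,0,0],"dr": [0,0,0]},
])

```text
clock: 18.55
position: [0.5369, 0.1133, 0.0657]
ee_rot: [1.0, -0.0, 0.001, 0.0]
ft_force: [-10.0, -3.8, 29.3]
grip_width: 0.198
```

Spacer 4 is tight. Good: 2, 3 and 5. Rejects: 1, 4 and 6. The gauge goes back to its stand.

servo_tool([
  {"travel": [0,0,-20],"dr": [0,0,0]},
  {"travel": [0,0,-31],"dr": [0,0,0]},
  {"travel": [32,30,0],"dr": [0,0,0]},
  {"travel": [32,30,0],"dr": [0,0,0]},
  {"travel": [32,30,0],"dr": [0,0,0]},
  {"travel": [31,30,0],"dr": [0,0,0]},
  {"travel": [0,0,0],"dr": [0,0,0]},
  {"travel": [0,0,0],"dr": [0,0,0]},
  {"travel": [0,0,0],"dr": [0,0,0]},
])

```text
clock: 19.68
position: [0.6626, -0.006, 0.1146]
ee_rot: [1.0, 0.0, 0.0, -0.0]
ft_force: [0.1, 0.5, -0.3]
grip_width: 0.196
```

```bash
python3 -c "
from h import *
look(8,.6632,-.007,.067);go(.6632,-.007,.067,0)
cv2.imwrite('pics/c8.png',cv2.resize(cv2.imread('pics/side8.png')[160:230,180:250],(500,500),interpolation=cv2.INTER_CUBIC))"
```

```text
pos [ 0.6626 -0.006   0.1146] yaw 0.06 tilt [0.01 0.02] travel now-frame [ 0.6  1.  47.6] dr z total 0.1
19.675 [ 0.076   0.4749 -0.2677] 0.19628014871041538
top [[0.4122, -0.0005], [0.4251, 0.1128], [0.5352, 0.1129], [0.5355, -0.0111]]
side []
pos [ 0.6627 -0.0064  0.1146] yaw 0.04 tilt [ 0.02 -0.01] travel now-frame [ 0.5  0.6 47.6] dr z total 0.0
```

View pics/c8.png

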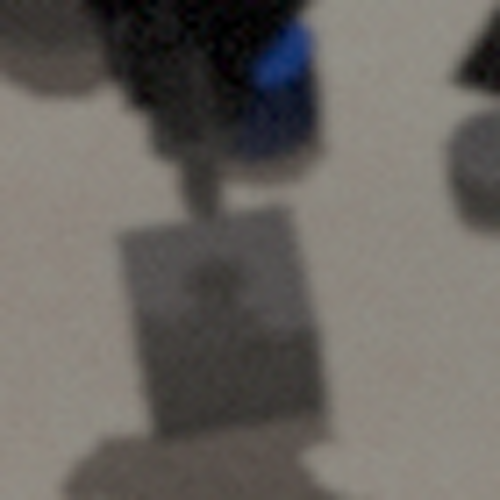

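The side crop shows the pin at (203,190) above the stand's hole at (213,275). Lowering it gently.

servo_tool([
  {"travel": [0.5,0.5,18],"dr": [0,0,0]},
  {"travel": [0,0,10],"dr": [0,0,0]},
  {"travel": [0,0,5],"dr": [0,0,0]},
  {"travel": [0,0,5],"dr": [0,0,0]},
  {"travel": [0,0,0],"dr": [0,0,0]},
  {"travel": [0,0,0],"dr": [0,0,0]},
])

```text
clock: 20.52
position: [0.6638, -0.0077, 0.0767]
ee_rot: [1.0, -0.0, 0.0, 0.0]
ft_force: [0.1, 0.0, -0.5]
grip_width: 0.194
```

servo_tool([
  {"travel": [0,0,9],"dr": [0,0,0]},
  {"travel": [0,0,9],"dr": [0,0,0]},
  {"travel": [0,0,7],"dr": [0,0,0]},
  {"travel": [0,0,0],"dr": [0,0,0]},
  {"travel": [0,0,0],"dr": [0,0,0]},
])

```text
clock: 21.15
position: [0.6635, -0.0078, 0.051]
ee_rot: [1.0, -0.0, -0.0, 0.0]
ft_force: [-0.1, -0.2, -0.8]
grip_width: 0.199
```

servo_tool([
  {"travel": [0,0,0],"dr": [0,0,0]},
  {"travel": [0,0,0],"dr": [0,0,0]},
  {"travel": [0,0,0],"dr": [0,0,0]},
  {"travel": [0,0,-20],"dr": [0,0,0]},
  {"travel": [0,0,-40],"dr": [0,0,0]},
  {"travel": [0,0,-40],"dr": [0,0,0]},
  {"travel": [-43,1,0],"dr": [0,0,0]},
  {"travel": [-43,1,0],"dr": [0,0,0]},
  {"travel": [-42,1,0],"dr": [0,0,0]},
  {"travel": [0,0,0],"dr": [0,0,0]},
  {"travel": [0,0,0],"dr": [0,0,0]},
], claw=0.3)

```text
clock: 22.52
position: [0.5364, -0.0108, 0.1527]
ee_rot: [1.0, -0.0, 0.001, 0.0]
ft_force: [0.0, 0.3, -0.2]
grip_width: 0.696
```

```bash
python3 -c "
from h import *
look(9,.5355,-.0111,.004);go(.5355,-.0111,.004,0)
a=cv2.resize(cv2.imread('pics/side9.png')[160:230,180:250],(400,400),interpolation=cv2.INTER_CUBIC)
b=cv2.resize(cv2.imread('pics/top9.png')[112:156,262:306],(400,400),interpolation=cv2.INTER_CUBIC)
cv2.imwrite('pics/c9.png',np.hstack([a,b]))"
```

```text
pos [ 0.5364 -0.0108  0.1527] yaw -0.05 tilt [ 0.12 -0.04] travel now-frame [ -1.2   0.2 148.7] dr z total -0.1
22.525 [ 0.0135  0.2835 -0.1843] 0.6957460511688326
top [[0.4249, 0.1128], [0.5355, 0.1126]]
side [[0.5188, -0.0775], [0.5376, -0.0704]]
pos [ 0.5365 -0.0105  0.152 ] yaw -0.03 tilt [0.07 0.02] travel now-frame [ -1.2   0.7 148. ] dr z total -0.0
```

View pics/c9.png

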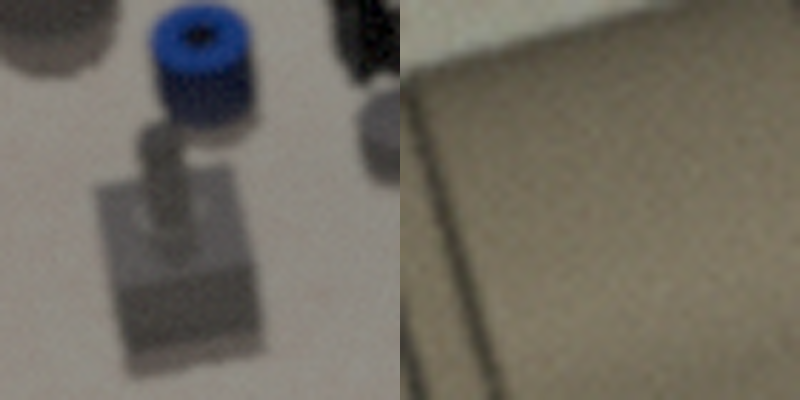

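The gauge stands fully down in its stand (left crop, collar on the block at (178,240)). I'll turn the jaws to world y for the goods so the fingers fit the narrow tray.

servo_tool([
  {"travel": [-1.2,0.7,0],"dr": [0,0,-10]},
  {"travel": [0,0,0],"dr": [0,0,-10]},
  {"travel": [0,0,0],"dr": [0,0,-10]},
  {"travel": [0,0,0],"dr": [0,0,-10]},
  {"travel": [0,0,0],"dr": [0,0,-10]},
  {"travel": [0,0,0],"dr": [0,0,-10]},
  {"travel": [0,0,0],"dr": [0,0,-10]},
  {"travel": [0,0,0],"dr": [0,0,-10]},
  {"travel": [0,0,0],"dr": [0,0,-10]},
  {"travel": [0,0,50],"dr": [0,0,0]},
  {"travel": [0,0,30],"dr": [0,0,0]},
  {"travel": [0,0,0],"dr": [0,0,0]},
])

```text
clock: 24.12
position: [0.5335, -0.011, 0.0697]
ee_rot: [0.707, 0.707, -0.001, -0.002]
ft_force: [-0.2, -0.2, 0.9]
grip_width: 0.697
```

```bash
python3 -c "
from h import *
go(.5355,-.0111,.004,90)"
```

```text
pos [ 0.5335 -0.011   0.0697] yaw 89.98 tilt [-0.2   0.09] travel now-frame [-0.2  2.2 65.7] dr z total -0.0
```

servo_tool([
  {"travel": [0,1.5,30],"dr": [0,0,0]},
  {"travel": [0,0,24],"dr": [0,0,0]},
  {"travel": [0,0,11],"dr": [0,0,0]},
  {"travel": [0,0,0],"dr": [0,0,0]},
])

```text
clock: 24.62
position: [0.5363, -0.0112, 0.0069]
ee_rot: [0.707, 0.707, 0.0, 0.0]
ft_force: [0.2, 0.1, 0.2]
grip_width: 0.699
```

servo_tool([
  {"travel": [0,0,0],"dr": [0,0,0]},
  {"travel": [0,0,0],"dr": [0,0,0]},
  {"travel": [0,0,0],"dr": [0,0,0]},
  {"travel": [0,0,0],"dr": [0,0,0]},
], claw=1, squeeze=40)

```text
clock: 25.12
position: [0.5368, -0.0112, 0.0078]
ee_rot: [0.707, 0.707, 0.001, 0.001]
ft_force: [-0.7, 0.2, 6.5]
grip_width: 0.505
```

servo_tool([
  {"travel": [0,0,-30],"dr": [0,0,0]},
  {"travel": [0,0,-50],"dr": [0,0,0]},
  {"travel": [0,0,-20],"dr": [0,0,0]},
  {"travel": [0,0,0],"dr": [0,0,0]},
])

```text
clock: 25.62
position: [0.5366, -0.0116, 0.1074]
ee_rot: [0.708, 0.707, 0.001, 0.001]
ft_force: [0.1, 0.0, -2.1]
grip_width: 0.501
```

```bash
python3 -c "
from h import *
look(10,.502,.292,.014)
cv2.imwrite('pics/c10.png',cv2.imread('pics/side10.png')[150:420,140:440])"
```

```text
pos [ 0.5366 -0.0116  0.1074] yaw 89.93 tilt [ 0.15 -0.06] travel now-frame [303.7 -35.2  93. ] dr z total 89.9
25.625 [ 0.0898  0.0349 -2.1316] 0.5011267225478523
top [[0.4122, -0.0006], [0.4251, 0.1128], [0.5355, 0.1127]]
side []
```

View pics/c10.png

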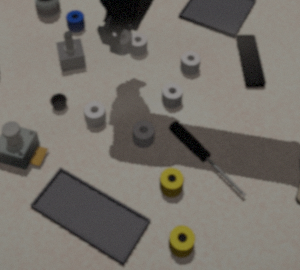

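Spacer 5 is held (width 0.50). To the long tray's far end.

servo_tool([
  {"travel": [50.6,-5.8,0],"dr": [0,0,0]},
  {"travel": [50.6,-5.8,0],"dr": [0,0,0]},
  {"travel": [50.6,-5.8,0],"dr": [0,0,0]},
  {"travel": [50.6,-5.8,0],"dr": [0,0,0]},
  {"travel": [50.6,-5.8,0],"dr": [0,0,0]},
  {"travel": [50.6,-5.8,0],"dr": [0,0,0]},
  {"travel": [0,0,30],"dr": [0,0,0]},
  {"travel": [0,0,30],"dr": [0,0,0]},
  {"travel": [0,0,20],"dr": [0,0,0]},
  {"travel": [0,0,0],"dr": [0,0,0]},
  {"travel": [0,0,0],"dr": [0,0,0]},
])

```text
clock: 27.1
position: [0.5016, 0.2926, 0.027]
ee_rot: [0.707, 0.707, 0.0, 0.0]
ft_force: [-0.5, -0.5, -1.2]
grip_width: 0.504
```

```bash
python3 -c "
from h import *
go(.502,.292,.012,90)"
```

```text
pos [0.5016 0.2926 0.027 ] yaw 89.95 tilt [0.04 0.03] travel now-frame [-0.6  0.4 15. ] dr z total -0.0
```

servo_tool([
  {"travel": [0,0,9],"dr": [0,0,0]},
  {"travel": [0,0,6],"dr": [0,0,0]},
  {"travel": [0,0,0],"dr": [0,0,0]},
  {"travel": [0,0,0],"dr": [0,0,0]},
])

```text
clock: 27.6
position: [0.5016, 0.2922, 0.0119]
ee_rot: [0.707, 0.707, 0.0, 0.0]
ft_force: [-1.3, -2.1, 6.7]
grip_width: 0.506
```

servo_tool([
  {"travel": [0,0,0],"dr": [0,0,0]},
  {"travel": [0,0,0],"dr": [0,0,0]},
  {"travel": [0,0,-15],"dr": [0,0,0]},
  {"travel": [0,0,-40],"dr": [0,0,0]},
  {"travel": [0,0,-40],"dr": [0,0,0]},
  {"travel": [-60,-26,0],"dr": [0,0,0]},
  {"travel": [-60,-26,0],"dr": [0,0,0]},
  {"travel": [-58,-25,0],"dr": [0,0,0]},
  {"travel": [0,0,0],"dr": [0,0,0]},
  {"travel": [0,0,0],"dr": [0,0,0]},
], claw=0.36)

```text
clock: 28.85
position: [0.4321, 0.13, 0.1081]
ee_rot: [0.707, 0.707, 0.001, 0.0]
ft_force: [0.4, 0.4, 0.4]
grip_width: 0.64
```

```bash
python3 -c "
from h import *
look(11,.425,.1128,.006);go(.425,.1128,.006,90)"
```

```text
pos [0.4321 0.13   0.1081] yaw 89.97 tilt [0.13 0.05] travel now-frame [-17.3  -7.3 102.1] dr z total 90.0
28.85 [0.4493 0.4441 0.409 ] 0.6404763094005778
top [[0.4122, -0.0005], [0.4113, -0.1019], [0.5012, 0.2933], [0.5355, 0.1127], [0.5421, -0.1029]]
side [[0.5017, 0.2911], [0.4221, 0.1144]]
pos [0.4317 0.1316 0.1078] yaw 90.16 tilt [0.09 0.12] travel now-frame [-19.   -6.9 101.8] dr z total 0.2
```

Spacer 5 is in the tray at (.501,.292). Now pick spacer 3.

servo_tool([
  {"travel": [-19,-7,0],"dr": [0,0,0]},
  {"travel": [0,0,40],"dr": [0,0,0]},
  {"travel": [0,0,30],"dr": [0,0,0]},
  {"travel": [0,0,20],"dr": [0,0,0]},
  {"travel": [0,0,11],"dr": [0,0,0]},
  {"travel": [0,0,0],"dr": [0,0,0]},
  {"travel": [0,0,0],"dr": [0,0,0]},
])

```text
clock: 29.82
position: [0.4251, 0.1117, 0.0069]
ee_rot: [0.707, 0.707, 0.001, 0.0]
ft_force: [-0.0, 0.1, -0.3]
grip_width: 0.641
```

servo_tool([
  {"travel": [0,0,0],"dr": [0,0,0]},
  {"travel": [0,0,0],"dr": [0,0,0]},
  {"travel": [0,0,0],"dr": [0,0,0]},
  {"travel": [0,0,-30],"dr": [0,0,0]},
  {"travel": [0,0,-40],"dr": [0,0,0]},
  {"travel": [60,6,0],"dr": [0,0,0]},
  {"travel": [60,6,0],"dr": [0,0,0]},
  {"travel": [60,6,0],"dr": [0,0,0]},
  {"travel": [0,0,0],"dr": [0,0,0]},
  {"travel": [0,0,0],"dr": [0,0,0]},
], claw=1)

```text
clock: 31.08
position: [0.4424, 0.2909, 0.0765]
ee_rot: [0.707, 0.707, 0.001, -0.0]
ft_force: [-0.2, -0.5, -1.6]
grip_width: 0.494
```

```bash
python3 -c "
from h import *
go(.4425,.298,.012,90); print(manip.get_obs()['grip_width'])"
```

```text
pos [0.4424 0.2909 0.0765] yaw 90.04 tilt [0.04 0.05] travel now-frame [ 7.1  0.1 64.6] dr z total 0.0
0.49361154883099734
```

Place it, then go for spacer 2 at (.4113,-.102).

servo_tool([
  {"travel": [7,0,20],"dr": [0,0,0]},
  {"travel": [0,0,25],"dr": [0,0,0]},
  {"travel": [0,0,12],"dr": [0,0,0]},
  {"travel": [0,0,7],"dr": [0,0,0]},
  {"travel": [0,0,0],"dr": [0,0,0]},
  {"travel": [0,0,0],"dr": [0,0,0]},
])

```text
clock: 31.82
position: [0.443, 0.2982, 0.0132]
ee_rot: [0.707, 0.707, 0.001, -0.0]
ft_force: [0.3, 0.6, -1.4]
grip_width: 0.497
```

servo_tool([
  {"travel": [0,0,0],"dr": [0,0,0]},
  {"travel": [0,0,0],"dr": [0,0,0]},
  {"travel": [0,0,-15],"dr": [0,0,0]},
  {"travel": [0,0,-40],"dr": [0,0,0]},
  {"travel": [0,0,-40],"dr": [0,0,0]},
  {"travel": [-58,0,0],"dr": [0,0,0]},
  {"travel": [-58,0,0],"dr": [0,0,0]},
  {"travel": [-58,0,0],"dr": [0,0,0]},
  {"travel": [-58,0,0],"dr": [0,0,0]},
  {"travel": [-57,-10,0],"dr": [0,0,0]},
  {"travel": [-57,-10,0],"dr": [0,0,0]},
  {"travel": [-54,-10,0],"dr": [0,0,0]},
], claw=0.36)

```text
clock: 33.33
position: [0.4122, -0.104, 0.1078]
ee_rot: [0.707, 0.707, 0.0, 0.001]
ft_force: [1.2, 0.2, -0.6]
grip_width: 0.642
```

servo_tool([
  {"travel": [0,0,0],"dr": [0,0,0]},
  {"travel": [0,0,0],"dr": [0,0,0]},
])

```text
clock: 33.58
position: [0.4128, -0.1016, 0.1075]
ee_rot: [0.707, 0.707, 0.001, 0.0]
ft_force: [0.2, 0.4, -0.4]
grip_width: 0.636
```

```bash
python3 -c "
from h import *
look(12,.4113,-.102,.006);go(.4113,-.102,.006,90)"
```

```text
pos [ 0.4128 -0.1016  0.1075] yaw 90.01 tilt [0.07 0.05] travel now-frame [ -0.5  -1.7 101.5] dr z total -90.0
33.575 [ 0.2148  0.4213 -0.3977] 0.6362608292032548
top [[0.4122, -0.0004], [0.4435, 0.2993], [0.5011, 0.2934], [0.5355, 0.1127], [0.5252, -0.0856], [0.5421, -0.103]]
side [[0.4439, 0.2969], [0.5019, 0.291], [0.5356, -0.0695], [0.5177, -0.0776]]
pos [ 0.413  -0.1007  0.1073] yaw 90.15 tilt [0.06 0.06] travel now-frame [ -1.4  -1.8 101.3] dr z total 0.1
```

servo_tool([
  {"travel": [-1,-1.5,40],"dr": [0,0,0]},
  {"travel": [0,0,30],"dr": [0,0,0]},
  {"travel": [0,0,20],"dr": [0,0,0]},
  {"travel": [0,0,11],"dr": [0,0,0]},
  {"travel": [0,0,0],"dr": [0,0,0]},
  {"travel": [0,0,0],"dr": [0,0,0]},
])

```text
clock: 34.42
position: [0.4117, -0.1028, 0.0067]
ee_rot: [0.707, 0.707, 0.001, 0.0]
ft_force: [-0.6, -0.6, -0.8]
grip_width: 0.64
```

servo_tool([
  {"travel": [0,0,0],"dr": [0,0,0]},
  {"travel": [0,0,0],"dr": [0,0,0]},
  {"travel": [0,0,0],"dr": [0,0,0]},
  {"travel": [0,0,-40],"dr": [0,0,0]},
  {"travel": [0,0,-40],"dr": [0,0,0]},
  {"travel": [58,0,0],"dr": [0,0,0]},
  {"travel": [58,0,0],"dr": [0,0,0]},
  {"travel": [58,0,0],"dr": [0,0,0]},
  {"travel": [58,0,0],"dr": [0,0,0]},
  {"travel": [58,-9,0],"dr": [0,0,0]},
  {"travel": [58,-9,0],"dr": [0,0,0]},
  {"travel": [58,-10,0],"dr": [0,0,0]},
], claw=1)

```text
clock: 35.92
position: [0.383, 0.3045, 0.0869]
ee_rot: [0.708, 0.707, 0.001, 0.0]
ft_force: [1.0, 0.2, -0.7]
grip_width: 0.504
```

servo_tool([
  {"travel": [0,0,0],"dr": [0,0,0]},
  {"travel": [0,0,0],"dr": [0,0,0]},
  {"travel": [0,0,0],"dr": [0,0,0]},
])

```text
clock: 36.3
position: [0.384, 0.3013, 0.0864]
ee_rot: [0.708, 0.706, 0.001, 0.0]
ft_force: [0.3, 0.2, -0.4]
grip_width: 0.511
```

```bash
python3 -c "
from h import *
go(.383,.3035,.012,90); print(manip.get_obs()['grip_width'])"
```

```text
pos [0.384  0.3013 0.0864] yaw 89.83 tilt [0.06 0.02] travel now-frame [ 2.2 -1.  74.4] dr z total -0.2
0.5113160331547885
```

servo_tool([
  {"travel": [2,-1,25],"dr": [0,0,0]},
  {"travel": [0,0,25],"dr": [0,0,0]},
  {"travel": [0,0,15],"dr": [0,0,0]},
  {"travel": [0,0,9],"dr": [0,0,0]},
  {"travel": [0,0,0],"dr": [0,0,0]},
  {"travel": [0,0,0],"dr": [0,0,0]},
])

```text
clock: 37.05
position: [0.3825, 0.3053, 0.0131]
ee_rot: [0.707, 0.707, 0.001, -0.0]
ft_force: [0.8, 0.2, -1.7]
grip_width: 0.507
```

servo_tool([
  {"travel": [0,0,0],"dr": [0,0,0]},
  {"travel": [0,0,0],"dr": [0,0,0]},
  {"travel": [0,0,-15],"dr": [0,0,0]},
  {"travel": [0,0,-40],"dr": [0,0,0]},
  {"travel": [0,0,-40],"dr": [0,0,0]},
  {"travel": [-47.5,38,0],"dr": [0,0,0]},
  {"travel": [-47.5,38,0],"dr": [0,0,0]},
  {"travel": [-47.5,38,0],"dr": [0,0,0]},
  {"travel": [-47.5,38,0],"dr": [0,0,0]},
], claw=0.36)

```text
clock: 38.17
position: [0.5353, 0.1133, 0.1087]
ee_rot: [0.707, 0.707, 0.001, 0.0]
ft_force: [0.4, 0.8, 1.0]
grip_width: 0.639
```

servo_tool([
  {"travel": [0,0,0],"dr": [0,0,10]},
  {"travel": [0,0,0],"dr": [0,0,10]},
  {"travel": [0,0,0],"dr": [0,0,10]},
  {"travel": [0,0,0],"dr": [0,0,10]},
  {"travel": [0,0,0],"dr": [0,0,10]},
  {"travel": [0,0,0],"dr": [0,0,10]},
  {"travel": [0,0,0],"dr": [0,0,10]},
  {"travel": [0,0,0],"dr": [0,0,10]},
  {"travel": [0,0,0],"dr": [0,0,10]},
  {"travel": [0,0,0],"dr": [0,0,0]},
  {"travel": [0,0,0],"dr": [0,0,0]},
])

```text
clock: 39.55
position: [0.5341, 0.1152, 0.1079]
ee_rot: [1.0, 0.002, 0.001, -0.001]
ft_force: [0.1, -0.4, 0.7]
grip_width: 0.641
```

```bash
python3 -c "
from h import *
look(13,.5355,.1127,.006);go(.5355,.1127,.006,0)"
```

```text
pos [0.5341 0.1152 0.1079] yaw 0.25 tilt [0.07 0.08] travel now-frame [  1.3   2.6 101.9] dr z total 0.2
39.55 [ 0.1118 -0.418   0.6593] 0.6407513793257763
top [[0.3823, 0.3064], [0.4439, 0.2979], [0.5012, 0.2933], [0.5421, -0.103]]
side [[0.3825, 0.3041], [0.4446, 0.2952], [0.5019, 0.291]]
pos [0.534  0.115  0.1075] yaw 0.16 tilt [0.05 0.09] travel now-frame [  1.4   2.5 101.5] dr z total 0.2
```

All three goods stand in the long tray. Now spacer 4, a reject, to the square tray.

servo_tool([
  {"travel": [1.4,2.5,40],"dr": [0,0,0]},
  {"travel": [0,0,30],"dr": [0,0,0]},
  {"travel": [0,0,20],"dr": [0,0,0]},
  {"travel": [0,0,11],"dr": [0,0,0]},
  {"travel": [0,0,0],"dr": [0,0,0]},
  {"travel": [0,0,0],"dr": [0,0,0]},
])

```text
clock: 40.4
position: [0.5362, 0.1128, 0.0073]
ee_rot: [1.0, 0.0, 0.001, -0.001]
ft_force: [-0.5, 0.1, -0.1]
grip_width: 0.64
```

servo_tool([
  {"travel": [0,0,0],"dr": [0,0,0]},
  {"travel": [0,0,0],"dr": [0,0,0]},
  {"travel": [0,0,0],"dr": [0,0,0]},
  {"travel": [0,0,-40],"dr": [0,0,0]},
  {"travel": [0,0,-40],"dr": [0,0,0]},
  {"travel": [-14.5,59,0],"dr": [0,0,0]},
  {"travel": [-14.5,59,0],"dr": [0,0,0]},
  {"travel": [-14.5,59,0],"dr": [0,0,0]},
  {"travel": [-14.5,59,0],"dr": [0,0,0]},
  {"travel": [-14.5,59,0],"dr": [0,0,0]},
  {"travel": [-14.5,59,0],"dr": [0,0,0]},
  {"travel": [-14.5,59,0],"dr": [0,0,0]},
], claw=1)

```text
clock: 41.9
position: [0.4334, -0.3026, 0.0865]
ee_rot: [1.0, 0.0, 0.001, -0.0]
ft_force: [1.1, -0.1, -0.7]
grip_width: 0.497
```

servo_tool([
  {"travel": [-14.5,59,0],"dr": [0,0,0]},
  {"travel": [0,0,0],"dr": [0,0,0]},
  {"travel": [0,0,0],"dr": [0,0,0]},
  {"travel": [0,0,0],"dr": [0,0,0]},
])

```text
clock: 42.4
position: [0.4202, -0.3581, 0.0859]
ee_rot: [1.0, 0.001, 0.001, -0.001]
ft_force: [-0.1, -0.4, -0.8]
grip_width: 0.496
```

```bash
python3 -c "
from h import *
go(.4198,-.3595,.012,0); print(manip.get_obs()['grip_width'])"
```

```text
pos [ 0.4202 -0.3581  0.0859] yaw 0.14 tilt [0.06 0.08] travel now-frame [-0.5  1.5 73.9] dr z total 0.1
0.49575224849785404
```

servo_tool([
  {"travel": [0,1.5,25],"dr": [0,0,0]},
  {"travel": [0,0,25],"dr": [0,0,0]},
  {"travel": [0,0,15],"dr": [0,0,0]},
  {"travel": [0,0,8.5],"dr": [0,0,0]},
  {"travel": [0,0,0],"dr": [0,0,0]},
  {"travel": [0,0,0],"dr": [0,0,0]},
])

```text
clock: 43.15
position: [0.4199, -0.3611, 0.0126]
ee_rot: [1.0, 0.0, 0.001, -0.0]
ft_force: [-0.5, 0.6, -1.8]
grip_width: 0.497
```

servo_tool([
  {"travel": [0,0,0],"dr": [0,0,0]},
  {"travel": [0,0,0],"dr": [0,0,0]},
  {"travel": [0,0,-15],"dr": [0,0,0]},
  {"travel": [0,0,-40],"dr": [0,0,0]},
  {"travel": [0,0,-40],"dr": [0,0,0]},
  {"travel": [-1.3,-59.8,0],"dr": [0,0,0]},
  {"travel": [-1.3,-59.8,0],"dr": [0,0,0]},
  {"travel": [-1.3,-59.8,0],"dr": [0,0,0]},
  {"travel": [-1.3,-59.8,0],"dr": [0,0,0]},
  {"travel": [-1.3,-59.8,0],"dr": [0,0,0]},
  {"travel": [-1.3,-59.8,0],"dr": [0,0,0]},
  {"travel": [0,0,0],"dr": [0,0,0]},
], claw=0.36)

```text
clock: 44.65
position: [0.4118, 0.0018, 0.1088]
ee_rot: [1.0, 0.004, 0.001, -0.0]
ft_force: [-0.5, 0.0, -0.8]
grip_width: 0.643
```

servo_tool([
  {"travel": [0,0,0],"dr": [0,0,0]},
  {"travel": [0,0,0],"dr": [0,0,0]},
])

```text
clock: 44.9
position: [0.4117, -0.0034, 0.1078]
ee_rot: [1.0, -0.001, 0.0, -0.001]
ft_force: [0.8, -0.5, -0.7]
grip_width: 0.64
```

```bash
python3 -c "
from h import *
look(14,.4122,-.0005,.006);go(.4122,-.0005,.006,0)"
```

```text
pos [ 0.4117 -0.0034  0.1078] yaw -0.11 tilt [0.05 0.06] travel now-frame [  0.4  -2.8 101.8] dr z total -0.1
44.9 [ 0.8168 -0.4839 -0.7394] 0.6397269928969948
top [[0.3822, 0.3065], [0.4025, -0.348], [0.4436, 0.2994], [0.5012, 0.2934], [0.5253, -0.0849], [0.5421, -0.1029]]
side [[0.3825, 0.3042], [0.444, 0.2969], [0.5018, 0.291]]
pos [ 0.4117 -0.0032  0.1076] yaw -0.11 tilt [0.03 0.08] travel now-frame [  0.5  -2.6 101.6] dr z total -0.1
```

```bash
python3 -c "
from h import *
a=cv2.resize(cv2.imread('pics/top14.png')[190:290,370:470],(400,400),interpolation=cv2.INTER_CUBIC)
b=cv2.resize(cv2.imread('pics/side14.png')[120:220,300:400],(400,400),interpolation=cv2.INTER_CUBIC)
cv2.imwrite('pics/c14.png',np.hstack([a,b]))"
```

```text
(no output)
```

View pics/c14.png

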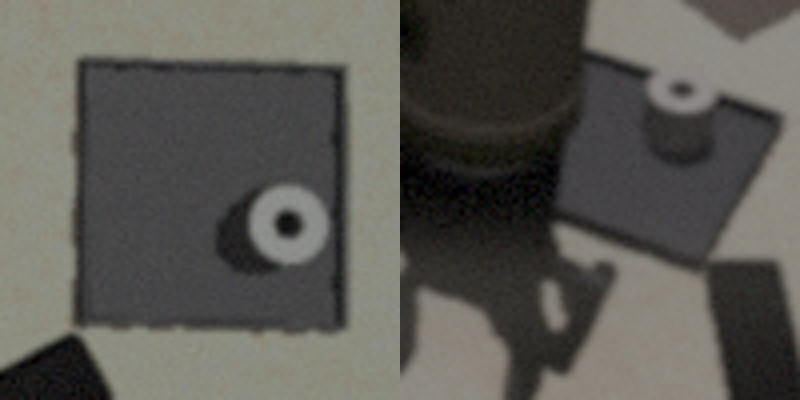

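The spacer stands inside the square tray, at (288,224) in the left crop, though about 17 mm from where I released it (perhaps the announced knock). I want to see spacer 1 before descending.

```bash
python3 -c "
from h import *
print(ray('top',441.5,245.5,.039), proj('side',[.4122,-.0005,.036]), proj('top',[.4122,-.0005,.036]))
a=cv2.resize(cv2.imread('pics/side14.png')[195:285,260:350],(400,400),interpolation=cv2.INTER_CUBIC)
b=cv2.resize(cv2.imread('pics/top14.png')[200:290,240:330],(400,400),interpolation=cv2.INTER_CUBIC)
cv2.imwrite('pics/c15.png',np.hstack([a,b]))"
```

```text
[ 0.4027 -0.3464  0.039 ] [311.6955 239.9058] [283.1837 244.8102]
```

View pics/c15.png

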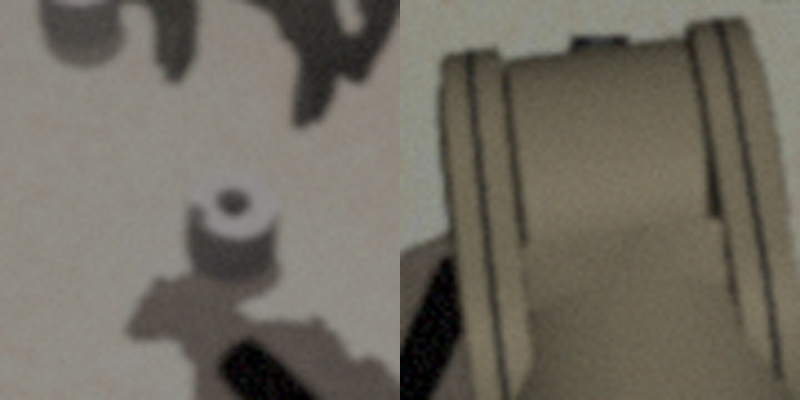

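Spacer 1 is where expected, its bore at (233,203), within 0.3 px of the prediction. Grasp it and carry it over.

servo_tool([
  {"travel": [0.5,-2.6,40],"dr": [0,0,0]},
  {"travel": [0,0,30],"dr": [0,0,0]},
  {"travel": [0,0,20],"dr": [0,0,0]},
  {"travel": [0,0,11],"dr": [0,0,0]},
  {"travel": [0,0,0],"dr": [0,0,0]},
  {"travel": [0,0,0],"dr": [0,0,0]},
])

```text
clock: 45.75
position: [0.4128, 0.0003, 0.0073]
ee_rot: [1.0, -0.0, 0.001, -0.001]
ft_force: [0.4, -0.2, 0.2]
grip_width: 0.637
```

servo_tool([
  {"travel": [0,0,0],"dr": [0,0,0]},
  {"travel": [0,0,0],"dr": [0,0,0]},
  {"travel": [0,0,0],"dr": [0,0,0]},
  {"travel": [0,0,-40],"dr": [0,0,0]},
  {"travel": [0,0,-40],"dr": [0,0,0]},
  {"travel": [-1.4,53.5,0],"dr": [0,0,0]},
  {"travel": [-1.4,53.5,0],"dr": [0,0,0]},
  {"travel": [-1.4,53.5,0],"dr": [0,0,0]},
  {"travel": [-1.4,53.5,0],"dr": [0,0,0]},
  {"travel": [-1.4,53.5,0],"dr": [0,0,0]},
  {"travel": [0,0,0],"dr": [0,0,0]},
  {"travel": [0,0,0],"dr": [0,0,0]},
], claw=1)

```text
clock: 47.25
position: [0.4052, -0.2667, 0.0864]
ee_rot: [1.0, 0.0, 0.0, -0.001]
ft_force: [0.1, 1.7, -1.3]
grip_width: 0.501
```

```bash
python3 -c "
from h import *
look(16,.405,-.268,.012);go(.405,-.268,.012,0)"
```

```text
pos [ 0.4052 -0.2667  0.0864] yaw 0.01 tilt [0.05 0.09] travel now-frame [-0.3  1.4 74.4] dr z total 0.0
47.25 [ 0.104   1.6895 -1.2873] 0.5010817119259099
top [[0.3822, 0.3065], [0.4436, 0.2994], [0.5012, 0.2933], [0.5421, -0.103]]
side [[0.3826, 0.3041], [0.4439, 0.297], [0.5017, 0.291]]
pos [ 0.4054 -0.2661  0.0865] yaw 0.1 tilt [0.05 0.07] travel now-frame [-0.5  2.  74.5] dr z total 0.1
```

servo_tool([
  {"travel": [0,1.5,25],"dr": [0,0,0]},
  {"travel": [0,0,25],"dr": [0,0,0]},
  {"travel": [0,0,15],"dr": [0,0,0]},
  {"travel": [0,0,9],"dr": [0,0,0]},
  {"travel": [0,0,0],"dr": [0,0,0]},
  {"travel": [0,0,0],"dr": [0,0,0]},
])

```text
clock: 48.1
position: [0.4056, -0.2687, 0.0127]
ee_rot: [1.0, 0.0, 0.001, -0.0]
ft_force: [0.2, -0.6, -0.5]
grip_width: 0.5
```

servo_tool([
  {"travel": [0,0,0],"dr": [0,0,0]},
  {"travel": [0,0,0],"dr": [0,0,0]},
  {"travel": [0,0,-15],"dr": [0,0,0]},
  {"travel": [0,0,-40],"dr": [0,0,0]},
  {"travel": [0,0,-40],"dr": [0,0,0]},
  {"travel": [34.2,-41.2,0],"dr": [0,0,0]},
  {"travel": [34.2,-41.2,0],"dr": [0,0,0]},
  {"travel": [34.2,-41.2,0],"dr": [0,0,0]},
  {"travel": [34.2,-41.2,0],"dr": [0,0,0]},
  {"travel": [0,0,0],"dr": [0,0,0]},
  {"travel": [0,0,0],"dr": [0,0,0]},
  {"travel": [0,0,0],"dr": [0,0,0]},
], claw=0.36)

```text
clock: 49.6
position: [0.5414, -0.1053, 0.1078]
ee_rot: [1.0, -0.001, 0.0, -0.0]
ft_force: [0.9, -0.0, 0.1]
grip_width: 0.645
```

```bash
python3 -c "
from h import *
look(17,.5421,-.103,.006);go(.5421,-.103,.006,0)
a=cv2.resize(cv2.imread('pics/side17.png')[120:240,240:400],(400,300),interpolation=cv2.INTER_CUBIC)
b=cv2.resize(cv2.imread('pics/top17.png')[180:300,300:460],(400,300),interpolation=cv2.INTER_CUBIC)
print(proj('side',[.5421,-.103,.036]))
cv2.imwrite('pics/c17.png',np.hstack([a,b]))"
```

```text
pos [ 0.5414 -0.1053  0.1078] yaw -0.11 tilt [0.03 0.03] travel now-frame [  0.6  -2.3 101.8] dr z total -0.1
49.6 [ 0.922  -0.0418  0.0642] 0.6445180388734415
top [[0.3822, 0.3066], [0.4025, -0.3479], [0.4435, 0.2993], [0.5011, 0.2933]]
side [[0.3825, 0.3042], [0.444, 0.297], [0.5019, 0.291]]
pos [ 0.5415 -0.1052  0.1077] yaw -0.11 tilt [0.04 0.04] travel now-frame [  0.5  -2.1 101.8] dr z total -0.1
[277.2769 188.6784]
```

View pics/c17.png

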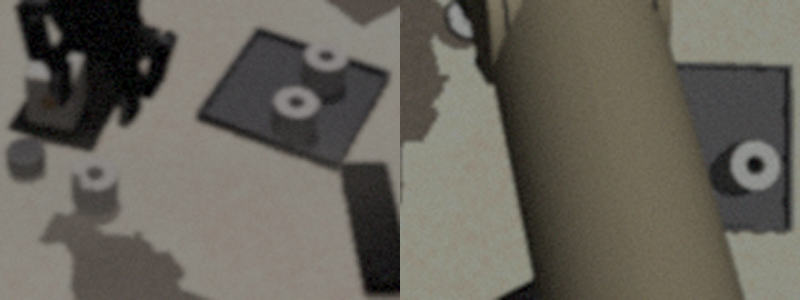

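Both placed rejects stand in the square tray, and spacer 6 is where expected, at (95,172) in the left crop.

servo_tool([
  {"travel": [0.5,-2.2,40],"dr": [0,0,0]},
  {"travel": [0,0,30],"dr": [0,0,0]},
  {"travel": [0,0,20],"dr": [0,0,0]},
  {"travel": [0,0,11],"dr": [0,0,0]},
  {"travel": [0,0,0],"dr": [0,0,0]},
  {"travel": [0,0,0],"dr": [0,0,0]},
])

```text
clock: 50.45
position: [0.5432, -0.1016, 0.0075]
ee_rot: [1.0, 0.0, 0.001, -0.0]
ft_force: [-0.6, -0.0, 0.8]
grip_width: 0.639
```

servo_tool([
  {"travel": [0,0,0],"dr": [0,0,0]},
  {"travel": [0,0,0],"dr": [0,0,0]},
  {"travel": [0,0,0],"dr": [0,0,0]},
  {"travel": [0,0,-40],"dr": [0,0,0]},
  {"travel": [0,0,-40],"dr": [0,0,0]},
  {"travel": [-21.8,50.5,0],"dr": [0,0,0]},
  {"travel": [-21.8,50.5,0],"dr": [0,0,0]},
  {"travel": [-21.8,50.5,0],"dr": [0,0,0]},
  {"travel": [-21.8,50.5,0],"dr": [0,0,0]},
  {"travel": [0,0,0],"dr": [0,0,0]},
  {"travel": [0,0,0],"dr": [0,0,0]},
  {"travel": [0,0,0],"dr": [0,0,0]},
], claw=1)

```text
clock: 51.95
position: [0.4561, -0.3023, 0.0865]
ee_rot: [1.0, 0.001, 0.001, -0.001]
ft_force: [-0.2, 0.1, -0.5]
grip_width: 0.506
```

```bash
python3 -c "
from h import *
go(.455,-.305,.012,0);print(manip.get_obs()['grip_width'])"
```

```text
pos [ 0.4561 -0.3023  0.0865] yaw 0.13 tilt [0.07 0.08] travel now-frame [-1.2  2.8 74.5] dr z total 0.1
0.5057040074433592
```

servo_tool([
  {"travel": [-1,2.5,25],"dr": [0,0,0]},
  {"travel": [0,0,25],"dr": [0,0,0]},
  {"travel": [0,0,15],"dr": [0,0,0]},
  {"travel": [0,0,9],"dr": [0,0,0]},
  {"travel": [0,0,0],"dr": [0,0,0]},
  {"travel": [0,0,0],"dr": [0,0,0]},
])

```text
clock: 52.7
position: [0.4548, -0.3061, 0.0126]
ee_rot: [1.0, 0.0, 0.001, -0.0]
ft_force: [0.3, -0.3, -1.4]
grip_width: 0.505
```

servo_tool([
  {"travel": [0,0,0],"dr": [0,0,0]},
  {"travel": [0,0,0],"dr": [0,0,0]},
  {"travel": [0,0,-15],"dr": [0,0,0]},
  {"travel": [0,0,-40],"dr": [0,0,0]},
  {"travel": [0,0,-50],"dr": [0,0,0]},
  {"travel": [0,0,-50],"dr": [0,0,0]},
  {"travel": [0,-60,0],"dr": [0,0,0]},
  {"travel": [0,-60,0],"dr": [0,0,0]},
  {"travel": [0,-60,0],"dr": [0,0,0]},
  {"travel": [0,-60,0],"dr": [0,0,0]},
  {"travel": [0,-60,0],"dr": [0,0,0]},
  {"travel": [0,0,0],"dr": [0,0,0]},
], claw=0.36)

```text
clock: 54.2
position: [0.4542, -0.0014, 0.1689]
ee_rot: [1.0, 0.004, 0.001, -0.0]
ft_force: [-0.2, -0.7, -0.1]
grip_width: 0.639
```

```bash
python3 -c "
from h import *
look(18,.65,-.25,.15)
for n in ('top','side'):
    pass
cv2.imwrite('pics/c18.png',cv2.resize(cv2.imread('pics/top18.png')[100:300,330:480],(450,600),interpolation=cv2.INTER_CUBIC))"
```

```text
pos [ 0.4542 -0.0014  0.1689] yaw 0.46 tilt [0.14 0.04] travel now-frame [193.7 250.2  19.2] dr z total 0.5
54.2 [-0.1614 -0.6646 -0.0939] 0.6387382646697594
top [[0.3823, 0.3064], [0.4026, -0.3479], [0.4066, -0.2704], [0.4436, 0.2992], [0.456, -0.3085], [0.5012, 0.2933]]
side [[0.3826, 0.3041], [0.4439, 0.297], [0.5018, 0.291]]
```

View pics/c18.png

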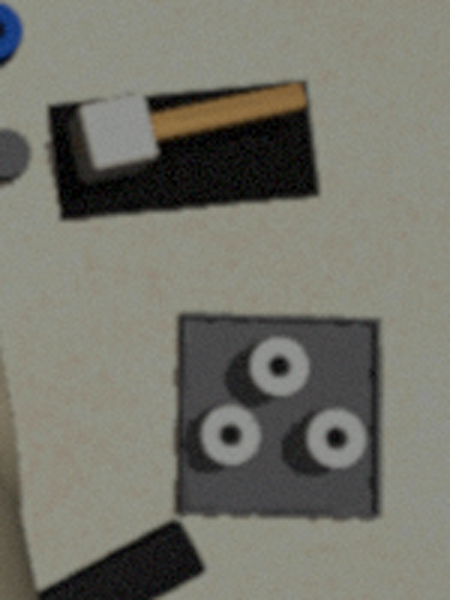

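All six are sorted: three goods in the long tray, three rejects in the square tray. The mallet is untouched, with its head-top centre at crop (120,131) and handle end at (305,94).

servo_tool([
  {"travel": [36.7,48.5,0],"dr": [0,0,0]},
  {"travel": [36.7,48.5,0],"dr": [0,0,0]},
  {"travel": [36.7,48.5,0],"dr": [0,0,0]},
  {"travel": [36.7,48.5,0],"dr": [0,0,0]},
  {"travel": [36.7,48.5,0],"dr": [0,0,0]},
  {"travel": [0,0,30],"dr": [0,0,-5.5]},
  {"travel": [0,0,30],"dr": [0,0,-5.5]},
  {"travel": [0,0,0],"dr": [0,0,0]},
  {"travel": [0,0,0],"dr": [0,0,0]},
  {"travel": [0,0,0],"dr": [0,0,0]},
])

```text
clock: 55.55
position: [0.6383, -0.2492, 0.1092]
ee_rot: [0.995, 0.095, 0.001, 0.0]
ft_force: [-0.3, 0.0, 0.0]
grip_width: 0.64
```

```bash
python3 -c "
from h import *
print(ray('top',369.6,143.3,.067))
im=cv2.imread('pics/top18.png')[120:160,383:440].astype(int); m=(im[...,2]-im[...,0])>45
ys,xs=np.nonzero(m); P=np.array([ray('top',x+383,y+120,.049)[:2] for x,y in zip(xs,ys)]); print(P.mean(0)); vx=cv2.fitLine(P.astype(np.float32)*1000,cv2.DIST_L2,0,.1,.1).ravel(); print(vx, np.degrees(np.arctan2(vx[1],vx[0])))
go(.6377,-.2439,.018,11.1)"
```

```text
[ 0.6265 -0.1919  0.067 ]
[ 0.6439 -0.2771]
[   0.1974   -0.9803  643.9429 -277.1108] -78.612656
pos [ 0.6383 -0.2492  0.1092] yaw 10.9 tilt [0.15 0.01] travel now-frame [ 0.1 -5.4 91.2] dr z total -0.2
```

servo_tool([
  {"travel": [0,-4,35],"dr": [0,0,0]},
  {"travel": [0,0,35],"dr": [0,0,0]},
  {"travel": [0,0,21],"dr": [0,0,-0.3]},
  {"travel": [0,0,0],"dr": [0,0,0]},
  {"travel": [0,0,0],"dr": [0,0,0]},
])

```text
clock: 56.18
position: [0.6381, -0.2448, 0.0181]
ee_rot: [0.995, 0.098, 0.001, -0.0]
ft_force: [-0.7, 0.5, 1.0]
grip_width: 0.64
```

servo_tool([
  {"travel": [0,0,0],"dr": [0,0,0]},
  {"travel": [0,0,0],"dr": [0,0,0]},
  {"travel": [0,0,0],"dr": [0,0,0]},
  {"travel": [0,0,0],"dr": [0,0,0]},
  {"travel": [0,0,0],"dr": [0,0,0]},
  {"travel": [0,0,0],"dr": [0,0,0]},
], claw=1, squeeze=110)

```text
clock: 56.92
position: [0.6375, -0.2448, 0.0176]
ee_rot: [0.995, 0.098, 0.001, -0.0]
ft_force: [-1.6, -0.9, 5.9]
grip_width: 0.216
```

servo_tool([
  {"travel": [0,0,-10],"dr": [0,0,0]},
  {"travel": [0,0,-40],"dr": [0,0,0]},
  {"travel": [0,0,-50],"dr": [0,0,0]},
  {"travel": [0,0,-48],"dr": [0,0,0]},
  {"travel": [0,0,0],"dr": [0,0,0]},
])

```text
clock: 57.55
position: [0.6389, -0.2448, 0.1693]
ee_rot: [0.995, 0.099, 0.004, 0.001]
ft_force: [0.8, 0.4, -3.4]
grip_width: 0.217
```

servo_tool([
  {"travel": [11.3,-53.6,0],"dr": [0,0,0]},
  {"travel": [11.3,-53.6,0],"dr": [0,0,0]},
  {"travel": [11.3,-53.6,0],"dr": [0,0,0]},
  {"travel": [11.3,-53.6,0],"dr": [0,0,0]},
  {"travel": [11.3,-53.6,0],"dr": [0,0,0]},
  {"travel": [11.3,-53.6,0],"dr": [0,0,0]},
  {"travel": [11.3,-53.6,0],"dr": [0,0,0]},
  {"travel": [11.3,-53.6,0],"dr": [0,0,0]},
  {"travel": [0,0,0],"dr": [0,0,0]},
  {"travel": [0,0,0],"dr": [0,0,0]},
  {"travel": [0,0,0],"dr": [0,0,0]},
])

```text
clock: 58.92
position: [0.6418, 0.1915, 0.1643]
ee_rot: [0.995, 0.097, -0.0, -0.0]
ft_force: [0.8, -0.2, -3.0]
grip_width: 0.215
```

```bash
python3 -c "
from h import *
look(19,.643,.1937,.1006);go(.643,.1937,.1006,11.2)
a=cv2.resize(cv2.imread('pics/side19.png')[190:340,90:240],(400,400),interpolation=cv2.INTER_CUBIC)
b=cv2.resize(cv2.imread('pics/top19.png')[90:190,130:230],(400,400),interpolation=cv2.INTER_CUBIC)
cv2.imwrite('pics/c19.png',np.hstack([a,b]))"
```

```text
pos [0.6418 0.1915 0.1643] yaw 11.18 tilt [-0.    0.01] travel now-frame [ 1.6 -1.9 63.7] dr z total 11.2
58.925 [ 0.7622 -0.2414 -2.9764] 0.21487188724992068
top [[0.3823, 0.3065], [0.4025, -0.348], [0.4066, -0.2702], [0.4431, 0.2996], [0.456, -0.3085], [0.5007, 0.2935]]
side [[0.3825, 0.3042]]
pos [0.6418 0.1919 0.1647] yaw 11.19 tilt [0.02 0.04] travel now-frame [ 1.5 -1.5 64.1] dr z total -0.0
```

View pics/c19.png

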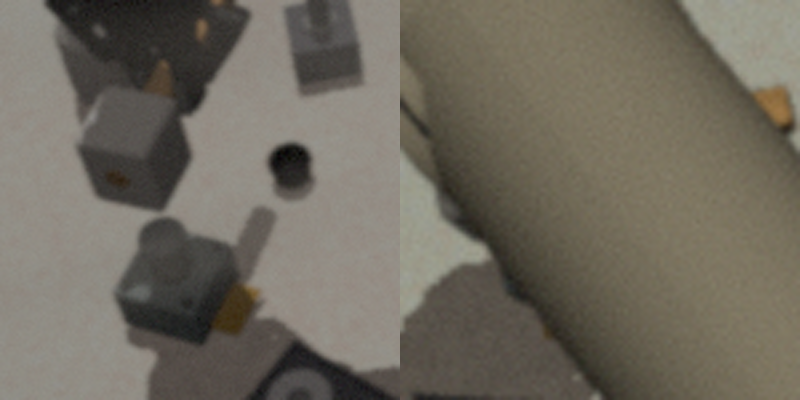

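The mallet is level over the plunger head, 64 mm above it. Strike.

servo_tool([
  {"travel": [1.5,-1.5,0],"dr": [0,0,0]},
  {"travel": [0,0,0],"dr": [0,0,0]},
  {"travel": [0,0,23],"dr": [0,0,0]},
  {"travel": [0,0,62],"dr": [0,0,0]},
])

```text
clock: 59.52
position: [0.6455, 0.1963, 0.0827]
ee_rot: [0.995, 0.098, 0.004, -0.002]
ft_force: [4.7, 0.1, 3.9]
grip_width: 0.212
```

servo_tool([
  {"travel": [0,0,-25],"dr": [0,0,0]},
])

```text
clock: 59.65
position: [0.6404, 0.1936, 0.0994]
ee_rot: [0.995, 0.098, -0.004, 0.0]
ft_force: [-0.4, -0.8, 0.3]
grip_width: 0.218
```

servo_tool([
  {"travel": [0,0,-30],"dr": [0,0,0]},
  {"travel": [0,0,-30],"dr": [0,0,0]},
  {"travel": [0,0,0],"dr": [0,0,0]},
  {"travel": [0,0,0],"dr": [0,0,0]},
])

```text
clock: 60.15
position: [0.6423, 0.1948, 0.1638]
ee_rot: [0.995, 0.098, -0.0, -0.0]
ft_force: [-0.6, -0.4, -3.7]
grip_width: 0.219
```

```bash
python3 -c "
from h import *
look(20,.643,.1937,.165);go(.6375,-.2448,.165,11.2)
a=cv2.resize(cv2.imread('pics/side20.png')[190:340,90:240],(400,400),interpolation=cv2.INTER_CUBIC)
cv2.imwrite('pics/c20.png',a)"
```

```text
pos [0.6423 0.1948 0.1638] yaw 11.3 tilt [-0.03  0.03] travel now-frame [ 0.4  1.2 -1.2] dr z total 11.3
60.15 [-0.611  -0.3986 -3.6909] 0.21915356647343612
top [[0.3823, 0.3064], [0.4026, -0.348], [0.4067, -0.2703], [0.4432, 0.2996], [0.4561, -0.3085], [0.5007, 0.2935]]
side [[0.3825, 0.3042]]
pos [0.6421 0.1947 0.1634] yaw 11.3 tilt [-0.08  0.03] travel now-frame [-90.7 430.1  -1.9] dr z total 0.1
```

View pics/c20.png

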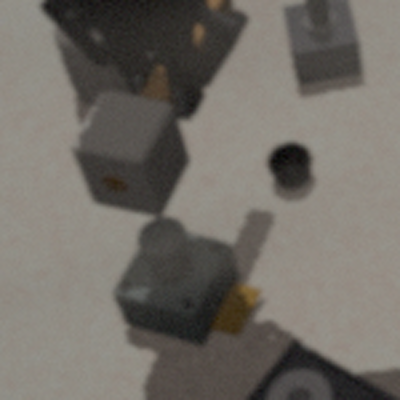

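The blow drove the plunger at least 18 mm (at the last reading, still moving) and it sprang back. To be sure it counts as "most of the way", one more slightly deeper blow.

servo_tool([
  {"travel": [0.4,1.0,0],"dr": [0,0,0]},
  {"travel": [0,0,25],"dr": [0,0,0]},
  {"travel": [0,0,61],"dr": [0,0,0]},
  {"travel": [0,0,0],"dr": [0,0,0]},
])

```text
clock: 60.75
position: [0.6422, 0.1929, 0.0761]
ee_rot: [0.995, 0.098, -0.002, 0.0]
ft_force: [-1.7, -4.6, 5.7]
grip_width: 0.216
```

servo_tool([
  {"travel": [0,0,-26],"dr": [0,0,0]},
  {"travel": [0,0,-30],"dr": [0,0,0]},
  {"travel": [0,0,-30],"dr": [0,0,0]},
  {"travel": [0,0,0],"dr": [0,0,0]},
])

```text
clock: 61.25
position: [0.6443, 0.1954, 0.1688]
ee_rot: [0.995, 0.099, 0.003, -0.001]
ft_force: [0.4, -0.0, -3.8]
grip_width: 0.214
```

servo_tool([
  {"travel": [-11.3,53.7,0],"dr": [0,0,0]},
  {"travel": [-11.3,53.7,0],"dr": [0,0,0]},
  {"travel": [-11.3,53.7,0],"dr": [0,0,0]},
  {"travel": [-11.3,53.7,0],"dr": [0,0,0]},
  {"travel": [-11.3,53.7,0],"dr": [0,0,0]},
  {"travel": [-11.3,53.7,0],"dr": [0,0,0]},
  {"travel": [-11.3,53.7,0],"dr": [0,0,0]},
  {"travel": [-11.3,53.7,0],"dr": [0,0,0]},
  {"travel": [0,0,0],"dr": [0,0,0]},
  {"travel": [0,0,0],"dr": [0,0,0]},
  {"travel": [0,0,0],"dr": [0,0,0]},
])

```text
clock: 62.62
position: [0.639, -0.2428, 0.1643]
ee_rot: [0.995, 0.1, 0.0, -0.001]
ft_force: [0.5, 1.5, -3.4]
grip_width: 0.217
```

```bash
python3 -c "
from h import *
look(21,.6365,-.2448,.0185);go(.6365,-.2448,.0185,11.2)"
```

```text
pos [ 0.639  -0.2428  0.1643] yaw 11.45 tilt [0.02 0.12] travel now-frame [ -3.    1.8 145.8] dr z total 11.4
62.625 [ 0.5317  1.5486 -3.4495] 0.21710675347895778
top [[0.3823, 0.3064], [0.4066, -0.2703], [0.4435, 0.2993], [0.456, -0.3085], [0.5012, 0.2933]]
side [[0.3825, 0.3041], [0.444, 0.297], [0.5018, 0.2911]]
pos [ 0.6391 -0.2432  0.1645] yaw 11.42 tilt [0.04 0.09] travel now-frame [ -3.    1.2 146. ] dr z total 0.2
```

The second blow went 24.5 mm deep. Stand the mallet back on its mat.

servo_tool([
  {"travel": [-2.5,1,40],"dr": [0,0,0.2]},
  {"travel": [0,0,45],"dr": [0,0,0]},
  {"travel": [0,0,40],"dr": [0,0,0]},
  {"travel": [0,0,13],"dr": [0,0,0]},
  {"travel": [0,0,5],"dr": [0,0,0]},
  {"travel": [0,0,3],"dr": [0,0,0]},
  {"travel": [0,0,0],"dr": [0,0,0]},
  {"travel": [0,0,0],"dr": [0,0,0]},
])

```text
clock: 63.72
position: [0.6372, -0.2462, 0.0194]
ee_rot: [0.995, 0.097, 0.001, -0.0]
ft_force: [-0.0, 0.5, -3.6]
grip_width: 0.218
```

servo_tool([
  {"travel": [0,0,1],"dr": [0,0,0]},
  {"travel": [0,0,1],"dr": [0,0,0]},
  {"travel": [0,0,0],"dr": [0,0,0]},
])

```text
clock: 64.1
position: [0.6366, -0.246, 0.0163]
ee_rot: [0.995, 0.097, 0.0, -0.001]
ft_force: [-0.5, 0.8, -3.6]
grip_width: 0.219
```

servo_tool([
  {"travel": [0,0,1],"dr": [0,0,0]},
  {"travel": [0,0,0],"dr": [0,0,0]},
])

```text
clock: 64.35
position: [0.6366, -0.246, 0.0153]
ee_rot: [0.995, 0.097, 0.0, -0.001]
ft_force: [0.5, -0.5, -3.7]
grip_width: 0.219
```

servo_tool([
  {"travel": [0,0,1],"dr": [0,0,0]},
  {"travel": [0,0,1],"dr": [0,0,0]},
  {"travel": [0,0,0],"dr": [0,0,0]},
])

```text
clock: 64.72
position: [0.6369, -0.2461, 0.0146]
ee_rot: [0.995, 0.097, 0.001, -0.0]
ft_force: [-3.8, 0.6, 7.0]
grip_width: 0.218
```

```bash
python3 -c "
from h import *
i=manip.camera('side'); print(manip.get_obs()['position'],manip.get_obs()['ft_force'],manip.get_obs()['torque'])
cv2.imwrite('pics/c22.png',cv2.resize(i[100:190,220:320],(600,540),interpolation=cv2.INTER_CUBIC))"
```

```text
[ 0.6369 -0.2461  0.0146] [-4.1334  0.7591  7.4618] [0.2541 1.153  0.0884]
```

View pics/c22.png

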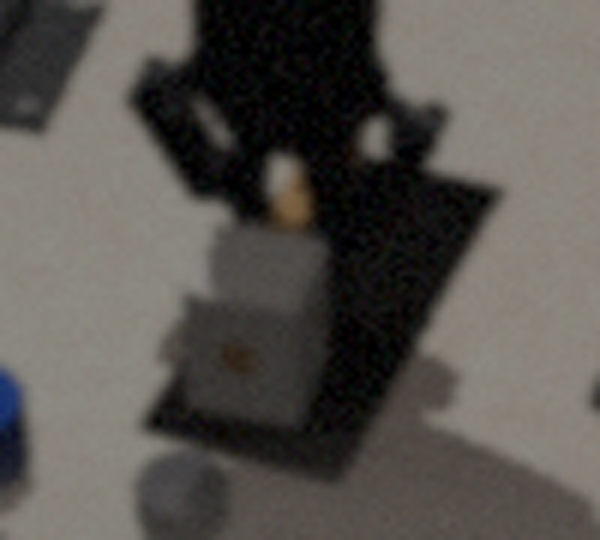

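The mallet's head is down on the mat, with 7 N contact. Release and withdraw.

servo_tool([
  {"travel": [0,0,0],"dr": [0,0,0]},
  {"travel": [0,0,0],"dr": [0,0,0]},
  {"travel": [0,0,0],"dr": [0,0,0]},
  {"travel": [0,0,-20],"dr": [0,0,0]},
  {"travel": [0,0,-40],"dr": [0,0,0]},
  {"travel": [0,0,-50],"dr": [0,0,0]},
  {"travel": [0,0,-50],"dr": [0,0,0]},
  {"travel": [-55,0,0],"dr": [0,0,0]},
  {"travel": [-55,-25,0],"dr": [0,0,0]},
  {"travel": [-40,-45,0],"dr": [0,0,0]},
  {"travel": [-20,-55,0],"dr": [0,0,0]},
  {"travel": [0,-55,0],"dr": [0,0,0]},
], claw=0.36)

```text
clock: 66.28
position: [0.4338, -0.1015, 0.1741]
ee_rot: [0.995, 0.096, 0.0, 0.001]
ft_force: [0.8, 0.9, 1.1]
grip_width: 0.645
```

servo_tool([
  {"travel": [0,-55,0],"dr": [0,0,0]},
  {"travel": [0,0,0],"dr": [0,0,0]},
  {"travel": [0,0,0],"dr": [0,0,0]},
  {"travel": [0,0,0],"dr": [0,0,0]},
])

```text
clock: 66.78
position: [0.4248, -0.0492, 0.1738]
ee_rot: [0.995, 0.096, 0.001, -0.001]
ft_force: [0.5, -0.4, 0.1]
grip_width: 0.64
```

```bash
python3 -c "
from h import *
look(23,.6,0,.2)
for k in ('0','23'):
    t=cv2.imread(f'pics/top{k}.png').astype(int); s=t[120:175,345:440]
    w=(s.sum(2)/3>100)&(s[...,2]-s[...,0]<15); n,l,st,c=cv2.connectedComponentsWithStats(w[13:36,14:40].astype(np.uint8)); print(k,'head',c[1:][st[1:,4]>100]+[359,133],st[1:,4].max())
    h=(s[...,2]-s[...,0])>45; ys,xs=np.nonzero(h); print('handle',xs.mean()+345,ys.mean()+120,h.sum())
def pt(k,n,r): 
    i=cv2.cvtColor(cv2.imread(f'pics/{n}{k}.png'),cv2.COLOR_BGR2GRAY)[r[1]:r[3],r[0]:r[2]].astype(float); return i
for nm,n,r in (('stand/gauge','side',(190,170,230,230)),('marker','side',(130,260,195,325)),('pot','side',(185,238,212,265)),('reel','top',(320,142,344,163)),('pot','top',(218,143,240,163)),('reel','side',(240,173,262,192))):
    d=cv2.GaussianBlur(pt('0',n,r)-pt('23',n,r),(3,3),0); print(nm,n,round(np.abs(d).mean(),1),round(np.abs(d).max(),1))
"
```

```text
pos [ 0.4248 -0.0492  0.1738] yaw 11.03 tilt [0.06 0.09] travel now-frame [181.4 -14.8 -25.9] dr z total 11.0
66.775 [ 0.5329 -0.3599  0.0928] 0.6398772246341461
top [[0.3823, 0.3066], [0.4025, -0.3481], [0.4066, -0.2703], [0.4436, 0.2993], [0.4559, -0.3085], [0.5011, 0.2933]]
side [[0.3825, 0.3041], [0.4439, 0.297], [0.5019, 0.291]]
0 head [[369.2883 143.3593]] 437
handle 405.7681818181818 136.51363636363635 440
23 head [[369.1111 143.5079]] 441
handle 405.5011086474501 136.6629711751663 451
stand/gauge side 6.6 10.6
marker side 6.5 10.1
pot side 6.4 10.0
reel top 5.9 9.3
pot top 5.0 9.9
reel side 6.2 9.9
```

```bash
python3 -c "
from workcell import manip
print(manip.hand_in())"
```

```text
the job is handed in; nothing more can be done
None
```

The job is done and handed in at about 67 s of the 208 s allowed. The hand-in gave no verdict.

- **Gauging:** I tried the pin gauge in all six spacers. Three were good: the collar came down on the spacer under 17–35 N. Three were tight: a firm stop about 20 mm short, under 29–33 N. The gauge crept a few millimetres up in the jaws over the run. The good and tight stops still stayed about 18–20 mm apart, so no result was in doubt.
- **Sorting:** The gauge went back in its stand first. The good spacers then went to the long tray and the rejects to the square tray. The last pictures show three standing in each.
- **Mallet:** I struck the plunger twice. The first blow went at least 18 mm by arm position, so I gave a second, about 24.5 mm of the 25 mm travel. The plunger sprang back after the first blow and looked the same as at the start in the last picture. The mallet is back on its mat, within about 0.3 px of where it began.

**Last checks:** the gauge and stand, marker, pot and reel look unchanged from the first pictures, apart from an even change in brightness. I made that comparison by numbers only, because I had viewed 16 pictures against a budget of 14.

**Disagreements:**
- The first reject in the square tray was later seen about 20 mm from where I released it. That may be the announced knock or my fingers dragging it. It still stands inside the tray.
- Setting the mallet down, contact came about 3 mm lower than where I had gripped it, so it had shifted slightly in the jaws.

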